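# Mix the settled ink bottles before drawing

## Robot

A 6-joint arm with a two-finger parallel gripper is mounted at the origin on the work surface. World frame = base frame: x ahead of the robot, y to its left, z up, the work surface at z = 0. Lengths are in m, angles in rad, forces in N, time in s.
With the tool pointing down it reaches from about 0.375 to 0.975 m from the base axis. Payload 3.8 kg.
Tool frame: the origin (TCP) lies on the centre line of the jaws, within the pads' length; the fingertips stand 11 mm ahead of it and the grasp point (between the pads) lies 8 mm behind it; z points along the fingers, y is the line along which they close (so a half turn about z gives the same grasp; the last joint's range is limited). The gripper opens to 88 mm and grips with 3 to 60 N. Pads are 18 mm wide; open, the fingers measure 123 mm over their backs; the gripper's body (75 mm by 187 mm) begins 45 mm behind the grasp point.
Start: joints at [1.202, 0.264, 1.604, -0, 1.274, -0.037], TCP at [0.22, 0.638, 0.22] pointing down, gripper open.
Joint ranges: [-2.63, 2.63], [-0.94, 2.18], [0.31, 2.57], [-1.31, 4.45], [0, 2.66], [-2.55, 2.55]. Speed limits (rad/s): [2.57, 2.57, 3.14, 3.14, 3.14, 3.14].

## Interface

Orientations are given as a unit quaternion [x, y, z, w].
In Python, from cell import * gives the robot as it stands. The module is installed in compiled form; this text tells all that it offers.
- The arm moves only by the tool drive_tool, never from a script. Its argument "deltas" is one flat list of numbers, 7 for each row, row after row: the shift along the tool's x, y, z normalised to -1 to 1, where 1 is 500 mm, then the turn, a rotation vector about the tool's x, y, z normalised to -1 to 1, where 1 is 0.5 rad, then the opening, from -1 (shut) to 1 (fully open). A call has 1 to 12 rows; each row shifts and turns the commanded pose from where the row before left it, along the tool's axes as they then stand; what a row does not reach is not made up. A row lasts 1/12 s, in which the tool goes at most 41.7 mm and 7.16 degrees, less where a joint would pass 70% of its speed; a pose out of reach is approached as far as the arm can. A call with a number of a shift or a turn outside -1 to 1 is refused whole. A call with a gripper value outside its range is refused whole. The fingers move at their own pace and stop on an object; the grip force is fixed at half the most. Time passes only in rows, so rows that do not move let the fingers close. It gives the time, the measured TCP pose, the force, the opening and the grip force at its end, in the units of the state.
- read_state(): the state, without advancing time (a new reading comes with each control period).
- grab_frame(name): name is "scene" or "top" or "wrist"; returns a dict with "color" (400x640x3 uint8, blue, green, red), "range_z" (400x640 float32, m along the optical axis (not along the pixel's ray), 0 where there is no reading), "camera_matrix" (3x3 intrinsics, pixels), "dist_coeffs" ([k1, k2, p1, p2, k3] as OpenCV has them; the pictures are not rectified), "rvec" (rotation vector, rad) and "tvec" (3), from world to camera coordinates, as OpenCV has them. Camera axes: x right, y down, z forward; pixel columns grow to the right and rows downward; lengths in m; the calibration is good to about 2 mm. A picture is of the moment at which its call begins.
- sign_off(): hands the job in; it is judged then, once.
The state is a dict: "time": time; "joints": joint angles; "qd": joint speeds; "joint_efforts": joint torques, N m; "ee_pos": TCP position; "ee_rot": TCP orientation; "force": force on the tool from outside, world axes, zero at the start; "torque": the same for the moment, N m; "finger_gap": finger opening in m; "grasp_force": force on a finger pad.
Only numpy, scipy, OpenCV 4.12 (cv2) and the standard library are available. Lean on these libraries where they do the work, as an engineer would, in place of code of your own. Each camera call takes 0.05 s, during which the arm holds its last target. There are 200 camera calls.

## Task

The ink in the closed bottles on the desk has settled. Switch the mixer on; then, one bottle after another from the tallest to the shortest, turn the bottle upside down, set it upright again on the middle of the mixer's round pad, press it down until the pad is fully depressed and hold it there for a second. Stand every bottle upright on the cork mat, switch the mixer off again after the last one has been mixed, and do not knock the other things on the desk about.

Things in the scene. Friction and masses are not known exactly. Their poses are not given: they have to be found in the camera images.
- bottle1: the tallest of the three kinds of closed ink bottle: white plastic, round heavy foot 80 mm wide and 18 mm high, tapering to a straight neck 54 mm wide from 85 to 122 mm above the base, and a black screw cap 48 mm wide and 22 mm high; 150 mm tall overall; 0.1 to 0.35 kg. Origin at the centre of its underside, z towards the cap. None if absent this time
- bottle2: the middle of the three kinds of closed ink bottle: white plastic, round heavy foot 72 mm wide and 18 mm high, tapering to a straight neck 48 mm wide from 65 to 102 mm above the base, and a black screw cap 42 mm wide and 22 mm high; 130 mm tall overall; 0.1 to 0.35 kg. Origin at the centre of its underside, z towards the cap. None if absent this time
- bottle3: the shortest of the three kinds of closed ink bottle: white plastic, round heavy foot 62 mm wide and 18 mm high, tapering to a straight neck 42 mm wide from 45 to 82 mm above the base, and a black screw cap 36 mm wide and 22 mm high; 110 mm tall overall; 0.1 to 0.35 kg. Origin at the centre of its underside, z towards the cap. None if absent this time
- mixer: grey box-shaped touch mixer fixed to the desk, 150 x 190 mm and 62 mm high, with the round pad on one end of its top and the toggle switch on the other; origin at the centre of its underside, y from the pad's end to the switch's end
- pad_centre (a point): centre of the top face of the mixer's round black sprung pad (90 mm in diameter) when nothing presses it, 80 mm above the desk; a fixed point, it does not move with the pad
- pad (a joint): how far the pad is pressed down, m: 0 free, 0.010 fully down; it takes 2.5 N to start and 7.5 N to reach the bottom
- power (a joint): angle of the mixer's toggle switch, rad: 0 is off (leaning to the mixer's -x side), 1.0 is on (leaning to its +x side); it swings about a pivot 64 mm above the desk, parallel to the mixer's y axis, and stays where it is left
- power_tip (a point): centre of the toggle switch's black ball end, 20 mm in diameter, on a steel stem 50 mm from the pivot
- mat: square cork mat fixed to the desk, 240 x 240 x 4 mm; origin at the centre of its underside, x and y along its sides
- mug: bystander: white mug with a side handle, 80 mm wide, 90 mm tall; origin centre of underside
- pen_pot: bystander: round wooden pen pot with pens, 80 mm wide, 165 mm tall with pens; origin centre of underside
- stapler: bystander: blue and black stapler, 150 x 36 x 46 mm; origin centre of underside
- eraser: bystander: white eraser, 55 x 25 x 14 mm; origin centre of underside
- clip_box: bystander: clear paper-clip box, 70 x 50 x 36 mm; origin centre of underside
Not all that is in view belongs to the job. Several things have the shape of the mixer; the one meant has the colours described above.

How it is judged:
By the outcome, as a careful person would: the job done as asked, in the order asked, and still so for the second after the job is handed in, with the robot touching nothing.
Of bottle1, bottle2, bottle3 only 2 to 3 are there at a start; the rules pass over those that are not, and their reading is None.
At some moment in a run one of bottle1, bottle2, bottle3 may be knocked a few centimetres aside while the robot is not near it.
It also fails if it takes over 210 s, if anything falls off the work surface, if the arm or the gripper's body presses on something with over 40 N, if the wrist force passes 120 N, or if a joint passes its speed limit or range.

## Working session

There is one attempt and no reset: what is moved stays moved. The work goes in short steps, Python scripts to look and compute and a tool call to move; the robot and the scene stay as the last step left them, time stands still between calls to the robot, and variables do not carry over. Pictures are saved under pics/ and viewed, at most 14 in all, crops included, and the job is handed in when it is done.

Besides the shell and the picture viewer there is one more tool, called after "Call:" in YAML: its name, and indented under it one key for each argument. drive_tool: Moves the arm, as the interface text tells. Scaled input: -1 to 1 covers 500 mm each way for a shift and 0.5 rad each way for a turn. Its arguments: {"type":"object","properties":{"deltas":{"type":"array","items":{"type":"number","minimum":-1,"maximum":1}}},"required":["deltas"]}

```bash
mkdir -p pics; cat > h.py <<'E'
from cell import *
import numpy as np, cv2, pickle
from scipy.spatial.transform import Rotation as R
def snap(n,f):
    d=grab_frame(n); pickle.dump(d,open(f'pics/{f}.pkl','wb')); cv2.imwrite(f'pics/{f}.png',d['color']); return d
def load(f): return pickle.load(open(f'pics/{f}.pkl','rb'))
def world(d):
    h,w=d['range_z'].shape
    uv=np.stack(np.meshgrid(np.arange(w),np.arange(h)),-1).reshape(-1,1,2).astype(float)
    n=cv2.undistortPoints(uv,d['camera_matrix'],d['dist_coeffs']).reshape(h,w,2)
    z=d['range_z']; p=np.dstack([n[...,0]*z,n[...,1]*z,z])
    Rm=cv2.Rodrigues(np.array(d['rvec'],float))[0]
    P=(p-np.array(d['tvec']).reshape(3))@Rm
    P[z==0]=np.nan
    return P
E
python3 - <<'E'
from h import *
s=read_state(); print(s)
for n in('scene','top'):
    d=snap(n,n+'0'); P=world(d); Rm=cv2.Rodrigues(np.array(d['rvec'],float))[0]
    print(n,-Rm.T@np.array(d['tvec']).reshape(3),d['camera_matrix'][0,0])
E
```

```text
{'time': 0.0, 'joints': array([ 1.20214322e+00,  2.64714274e-01,  1.60534715e+00, -1.56679455e-05,
        1.27368107e+00, -3.69271203e-02]), 'qd': array([ 1.56412842e-03,  8.21734683e-04, -1.39652674e-05, -1.04026491e-05,
       -1.70209074e-04, -8.83434022e-04]), 'joint_efforts': array([ 2.05359752e-04, -5.02119505e+01, -3.56868124e+01,  7.28112250e-02,
        2.93177774e-02, -2.03756113e-04]), 'ee_pos': array([0.21959026, 0.63750638, 0.21862873]), 'ee_rot': array([ 1.65101176e-01,  9.86276050e-01, -1.05440192e-03, -2.09157466e-04]), 'force': array([ 0.32541687, -0.46906015, -0.4017834 ]), 'torque': array([-0.01221756,  0.01036471, -0.00090963]), 'grasp_force': 0.0, 'finger_gap': 0.08829161527003769}
scene [ 0.96279273 -0.66255467  0.82936228] 398.1265628220698
top [ 0.39947949 -0.02682862  1.66683015] 468.38288530231426
```

View pics/top0.png

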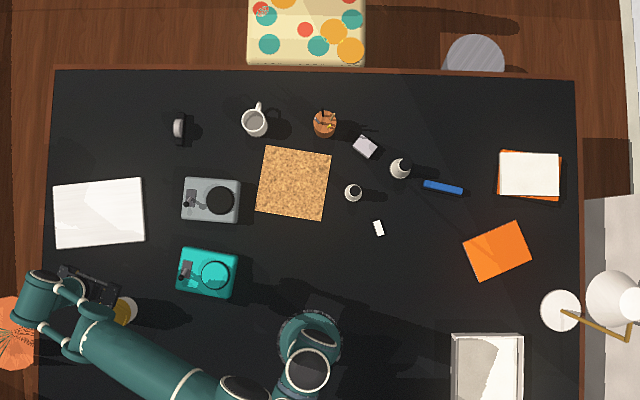

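View pics/scene0.png

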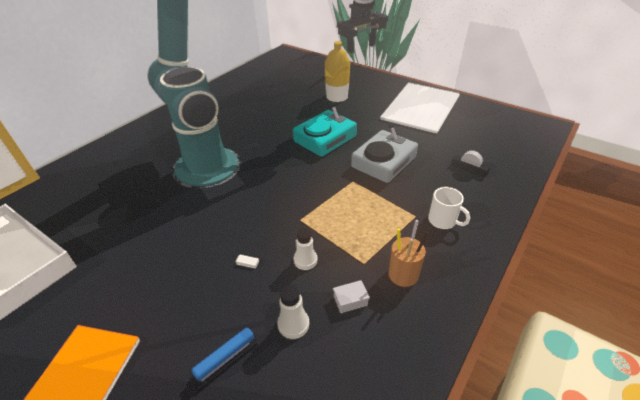

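The top view shows the mixer candidates: grey (211,200) with a black pad at (219,201) and its switch at about (192,202), and a teal one (207,272). By the description it is the grey one. White bottles are at (400,168), larger, and (353,192), smaller. The yellow bottle (125,310) is not part of the job. The mat is at (293,183), the mug at (255,122), the pot at (324,122), the clip box at (366,147), the stapler at (442,187) and the eraser at (379,228).

```bash
python3 - <<'E'
from h import *
d=load('top0');P=world(d)
def box(u0,u1,v0,v1,lo,hi,f=None):
    Q=P[v0:v1,u0:u1].reshape(-1,3);C=d['color'][v0:v1,u0:u1].reshape(-1,3).astype(int)
    m=(Q[:,2]>lo)&(Q[:,2]<hi)
    if f is not None: m&=f(C)
    return Q[m]
def rep(n,Q): 
    r=cv2.minAreaRect((Q[:,:2]*1000).astype(np.float32)); print(n,len(Q),'mean',Q.mean(0).round(4),'zmax',Q[:,2].max().round(3),'rect',np.round(r[0],1),np.round(r[1],1),round(r[2],1))
rep('desk',box(380,460,250,330,-.05,.02))
rep('mixer',box(170,250,165,235,.03,.075))
rep('mixertop',box(170,250,165,235,.055,.068))
rep('pad',box(200,242,180,220,.072,.09))
rep('switch',box(180,205,188,215,.085,.14))
rep('mat',box(250,335,140,225,.001,.008,lambda C:(C[:,2]>C[:,0]+40)))
for n,b in dict(bA=(380,415,150,185),bB=(340,366,180,205),mug=(235,272,98,140),pot=(308,342,105,142),clip=(350,382,130,162),eraser=(370,388,217,240),stap=(418,468,175,200)).items():
    Q=box(*b,.01,.25); rep(n,Q)
    if n[0]=='b':
        z=Q[:,2].max(); rep(' cap',Q[Q[:,2]>z-.012])
    
i=cv2.resize(d['color'][150:240,170:250],None,fx=7,fy=6,interpolation=2)
j=cv2.resize(load('scene0')['color'][110:190,340:440],None,fx=6,fy=6,interpolation=2)
cv2.imwrite('pics/mix.png',i);cv2.imwrite('pics/mix2.png',j)
E
```

```text
desk 6363 mean [ 1.913e-01 -3.880e-01  2.000e-04] zmax 0.014 rect [ 190.3 -389.6] [281.9 287.3] 0.8
mixer 1889 mean [0.4935 0.3557 0.0614] zmax 0.075 rect [494.7 353.3] [191.4 152.2] 86.5
mixertop 1523 mean [0.4941 0.3617 0.0618] zmax 0.068 rect [493.7 353. ] [189.  150.2] 86.5
pad 523 mean [0.4915 0.3146 0.0797] zmax 0.089 rect [495.4 313.3] [ 86.5 104.6] 70.0
switch 37 mean [0.4768 0.4183 0.11  ] zmax 0.12 rect [478.6 419.6] [25.2 15.9] 7.1
mat 2788 mean [0.562  0.0708 0.0043] zmax 0.008 rect [563.4  69.7] [240.5 239.7] 81.6
bA 361 mean [ 0.6146 -0.3032  0.0801] zmax 0.139 rect [ 615.8 -299.9] [ 99.1 101.3] 8.2
 cap 103 mean [ 0.6199 -0.3117  0.1314] zmax 0.139 rect [ 620.2 -312.3] [38.4 38.7] 40.6
bB 235 mean [ 0.5264 -0.1405  0.0681] zmax 0.121 rect [ 525.2 -145.1] [70.2 57.5] 1.6
 cap 64 mean [ 0.5311 -0.1441  0.1122] zmax 0.121 rect [ 530.8 -144.2] [31.4 32. ] 57.0
mug 399 mean [0.7746 0.2073 0.0567] zmax 0.096 rect [785.  217.9] [149.6 102.7] 6.6
pot 528 mean [ 0.7591 -0.0379  0.0977] zmax 0.175 rect [776.8 -23. ] [117.9  78.8] 49.7
clip 322 mean [ 0.6947 -0.1814  0.035 ] zmax 0.044 rect [ 688.6 -165.4] [92.  84.6] 52.7
eraser 92 mean [ 0.4088 -0.2361  0.0148] zmax 0.021 rect [ 411.  -232.2] [62.2 53.4] 21.6
stap 409 mean [ 0.5519 -0.4584  0.0375] zmax 0.059 rect [ 556.7 -467.8] [ 75.6 165.8] 2.8
```

View pics/mix.png

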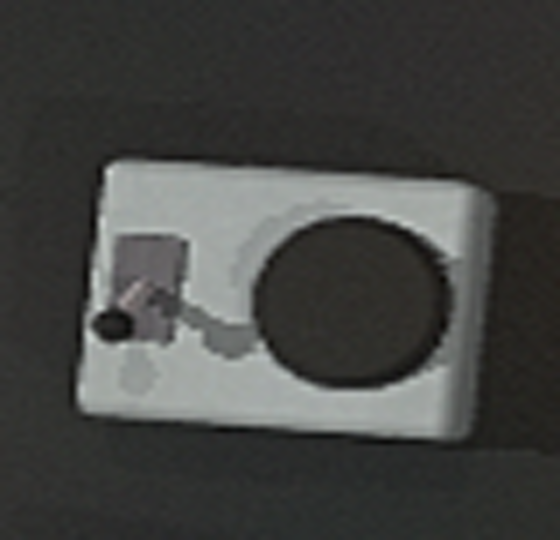

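The crop shows the grey mixer's black pad at about (352,302). The switch ball at (112,324) leans towards the bottom of the image (-x), so it is off. The bottles' measured heights of about 131 and 112 mm mean bottle2 is at (0.620,-0.312), bottle3 is at (0.531,-0.144), and bottle1 is absent. Next I square the tool to the world axes (tool x=-X, y=+Y, z=-Z) and close the fingers.

```bash
cat >> h.py <<'E'
R0=R.from_quat([0,1,0,0])
def st(target=None):
    s=read_state(); r=R.from_quat(s['ee_rot']); p=s['ee_pos']
    print('t',round(s['time'],2),'pos',p.round(4),'rotvec to square (units .5rad)',((r.inv()*R0).as_rotvec()/.5).round(3),'gap',round(s['finger_gap'],4),'gf',round(s['grasp_force'],1),'F',s['force'].round(1),'q',s['joints'].round(3))
    if target is not None: print('tool shift units',(r.inv().apply(np.array(target)-p)/.5).round(4))
E
python3 -c "
from h import *
st()"
```

```text
t 0.1 pos [0.2196 0.6376 0.2187] rotvec to square (units .5rad) [-0.004 -0.001 -0.664] gap 0.0878 gf 0.0 F [-0.7  0.1  0.3] q [ 1.202  0.265  1.605 -0.     1.274 -0.037]
```

Call:
drive_tool:
  deltas: [0,0,0,0,0,-0.166,-1,0,0,0,0,0,-0.166,-1,0,0,0,0,0,-0.166,-1,0,0,0,0,0,-0.166,-1,-0.05,-0.05,0,0,0,0,-1,-0.05,-0.05,0,0,0,0,-1,-0.05,-0.05,0,0,0,0,-1,-0.05,-0.05,0,0,0,0,-1,-0.05,-0.05,0,0,0,0,-1,-0.05,-0.05,0,0,0,0,-1,-0.05,-0.05,0,0,0,0,-1,-0.05,-0.05,0,0,0,0,-1]

```text
time: 1.1
ee_pos: [0.4206, 0.4366, 0.2194]
ee_rot: [-0.0, 1.0, -0.0, -0.0]
force: [0.4, 0.5, -0.8]
finger_gap: 0.0102
grasp_force: 0.0
```

```bash
python3 -c "
from h import *
st([.435,.42,.108])"
```

```text
t 1.1 pos [0.4206 0.4366 0.2194] rotvec to square (units .5rad) [-0.001 -0.001  0.001] gap 0.0102 gf 0.0 F [ 0.4  0.5 -0.8] q [ 0.763  0.136  1.757 -0.     1.25  -0.808]
tool shift units [-0.029  -0.033   0.2227]
```

Call:
drive_tool:
  deltas: [-0.015,-0.032,0,0,0,0,-1,0,0,0.07,0,0,0,-1,0,0,0.07,0,0,0,-1,0,0,0.07,0,0,0,-1,0,0,0.013,0,0,0,-1,0,0,0,0,0,0,-1,0,0,0,0,0,0,-1]

```text
time: 1.68
ee_pos: [0.4275, 0.4224, 0.1089]
ee_rot: [-0.0, 1.0, -0.0, -0.0]
force: [0.7, 1.4, 0.0]
finger_gap: 0.0002
grasp_force: 0.0
```

```bash
python3 -c "
from h import *
st([.504,.419,.108]); 
d=snap('scene','sw1'); i=cv2.resize(d['color'][90:190,330:450],None,fx=5,fy=5,interpolation=2); cv2.imwrite('pics/sw1c.png',i)"
```

```text
t 1.68 pos [0.4275 0.4224 0.1089] rotvec to square (units .5rad) [-0.    -0.     0.001] gap 0.0002 gf 0.0 F [0.7 1.4 0. ] q [ 0.738  0.218  1.875  0.     1.049 -0.833]
tool shift units [-0.1529 -0.0069  0.0017]
```

View pics/sw1c.png

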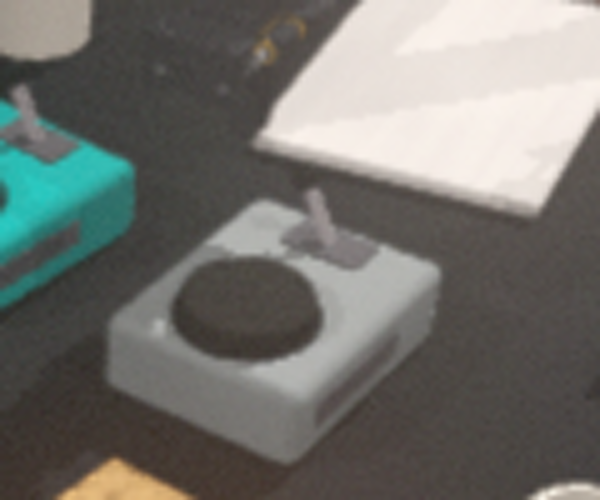

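The crop shows the lever still leaning away from the viewer's right (off), with the stem at (318,215). The gripper doesn't appear, which is odd, so I'm checking the full frame.

View pics/sw1.png

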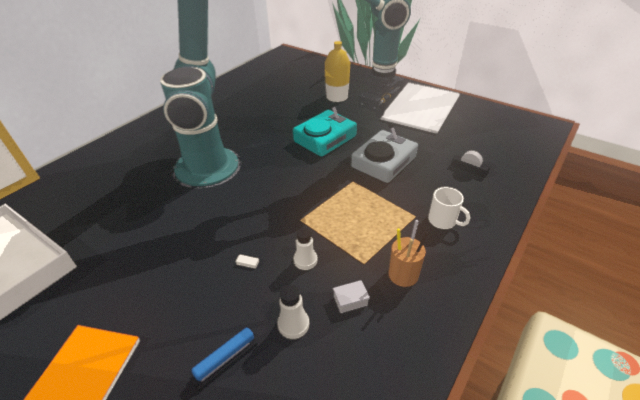

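The gripper shows at (380,95), behind the mixer. I'll check whether the calibration projects the TCP there.

```bash
python3 -c "
from h import *
for n in('scene','top'):
  d=load('sw1') if n=='scene' else snap('top','t1')
  print(n,cv2.projectPoints(np.array([[.4275,.4224,.098],[.4275,.4224,.2],[.4747,.4195,.108],[.4915,.3146,.08],[.62,-.312,.13],[0,0,0.]]),d['rvec'],d['tvec'],d['camera_matrix'],d['dist_coeffs'])[0].reshape(-1,2).round(0).tolist())
d=load('sw1');P=world(d)
for u,v in((380,150),(398,137),(358,219),(291,296)):print(u,v,P[v,u])
"
```

```text
scene [[378.0, 123.0], [381.0, 96.0], [390.0, 125.0], [379.0, 149.0], [288.0, 292.0], [206.0, 166.0]]
top [[185.0, 218.0], [176.0, 217.0], [186.0, 204.0], [219.0, 200.0], [406.0, 164.0], [309.0, 343.0]]
380 150 [0.49863576 0.31052348 0.07941675]
398 137 [0.50339984 0.43080831 0.06489713]
358 219 [0.56697545 0.06865771 0.00281426]
291 296 [ 0.63062205 -0.31551203  0.13025475]
```

View pics/t1.png

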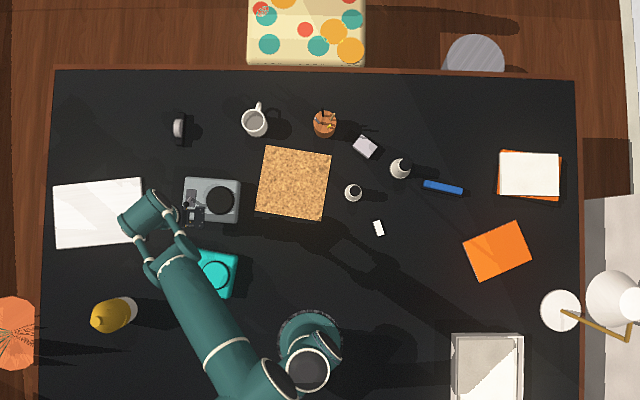

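The top view shows the wrist at (150,215), with the gripper over the mixer's switch end. The fingers are dark on a dark desk, so I'll check depth instead.

```bash
python3 -c "
from h import *
P=world(load('sw1'))
np.set_printoptions(linewidth=160)
for v in range(84,136,3): print(v,[ (None if np.isnan(P[v,u,2]) else tuple((P[v,u]*1000).astype(int))) for u in (366,372,378,384,390)])
"
```

```text
84 [(np.int64(152), np.int64(820), np.int64(3)), (np.int64(414), np.int64(380), np.int64(254)), (np.int64(434), np.int64(380), np.int64(259)), (np.int64(447), np.int64(396), np.int64(256)), (np.int64(450), np.int64(432), np.int64(242))]
87 [(np.int64(163), np.int64(803), np.int64(0)), (np.int64(413), np.int64(383), np.int64(242)), (np.int64(435), np.int64(381), np.int64(249)), (np.int64(447), np.int64(398), np.int64(246)), (np.int64(452), np.int64(430), np.int64(234))]
90 [(np.int64(180), np.int64(773), np.int64(2)), (np.int64(414), np.int64(382), np.int64(233)), (np.int64(434), np.int64(384), np.int64(238)), (np.int64(449), np.int64(395), np.int64(237)), (np.int64(445), np.int64(448), np.int64(214))]
93 [(np.int64(409), np.int64(353), np.int64(234)), (np.int64(418), np.int64(376), np.int64(227)), (np.int64(439), np.int64(376), np.int64(232)), (np.int64(451), np.int64(395), np.int64(228)), (np.int64(454), np.int64(432), np.int64(213))]
96 [(np.int64(419), np.int64(337), np.int64(234)), (np.int64(435), np.int64(346), np.int64(234)), (np.int64(450), np.int64(357), np.int64(234)), (np.i
[... 2439 characters left out ...]
))]
129 [(np.int64(337), np.int64(506), np.int64(0)), (np.int64(356), np.int64(518), np.int64(0)), (np.int64(375), np.int64(531), np.int64(0)), (np.int64(394), np.int64(543), np.int64(0)), (np.int64(414), np.int64(554), np.int64(1))]
132 [(np.int64(345), np.int64(492), np.int64(-3)), (np.int64(366), np.int64(501), np.int64(-1)), (np.int64(386), np.int64(511), np.int64(0)), (np.int64(446), np.int64(437), np.int64(60)), (np.int64(423), np.int64(538), np.int64(-1))]
135 [(np.int64(360), np.int64(467), np.int64(1)), (np.int64(378), np.int64(480), np.int64(0)), (np.int64(437), np.int64(409), np.int64(60)), (np.int64(456), np.int64(416), np.int64(63)), (np.int64(474), np.int64(427), np.int64(64))]
```

```bash
python3 -c "
from h import *
d=load('sw1');P=world(d)
for v in range(108,127): print(v,(P[v,372:394,2]*1000).round(0).astype(int).tolist())
i=cv2.resize(cv2.convertScaleAbs(d['color'][80:150,345:425],alpha=3,beta=0),None,fx=8,fy=8,interpolation=2); cv2.imwrite('pics/sw1d.png',i)
"
```

```text
108 [200, 204, 202, 203, 207, 204, 205, 165, 166, 166, 161, 156, 157, -2, -1, -2, 13, 12, 13, 14, 12, 10]
109 [197, 197, 201, 202, 201, 202, 202, 162, 164, 160, 157, 154, 154, -1, -5, 14, 17, 16, 17, 14, 14, 14]
110 [194, 195, 195, 197, 199, 197, 198, 157, 160, 159, 152, 149, 146, -2, 14, 19, 14, 15, 18, 13, 17, 18]
111 [1, 1, 193, 195, 196, 197, 193, 154, 156, 153, 146, 146, 142, 15, 15, 15, 17, 17, 19, 14, 14, 15]
112 [-1, -2, 3, 144, 147, 147, 150, 149, 153, 148, 141, 140, 140, 13, 17, 15, 15, 15, 15, 14, 13, 13]
113 [-1, 3, 1, 139, 141, 143, 144, 147, 149, 144, 137, 135, 134, 18, 15, 14, 14, 12, 13, 14, 13, 15]
114 [0, 0, 1, 137, 138, 139, 140, 145, 144, 142, 134, 132, 12, 19, 16, 18, 14, 12, 16, 16, 16, 13]
115 [4, 0, 4, 134, 134, 136, 138, 141, 141, 137, 129, 127, 13, 14, 17, 12, 14, 17, 14, 14, 16, 17]
116 [-1, 0, 0, 1, 129, 130, 132, 132, 138, 129, 124, 13, 17, 15, 15, 16, 14, 14, 16, 14, 16, 16]
117 [0, -1, 1, 0, -1, -4, -3, 128, 134, 11, 12, 15, 14, 14, 14, 14, 15, 14, 13, 16, 14, 18]
118 [-2, -3, -3, 2, 0, -1, -2, 0, 7, 8, 11, 13, 13, 15, 13, 15, 17, 16, 19, 15, 15, 13]
119 [0, 1, 0, -5, 0, 0, -6, 0, 0, 5, 4, 5, 7, 8, 9, 11, 10, 11, 15, 13, 16, 18]
120 [0, -2, -2, 0, -2, -3, 0, 1, -9223372036854775808, -2, -1, -1, 4, 6, 7, 3, 9, 8, 9, 9, 10, 16]
121 [-5, -2, 0, 2, 4, -2, 2, -2, -1, 1, 1, 1, -1, -1, -1, 1, 5, 4, 4, 7, 11, 9]
122 [-2, 4, -1, -2, 0, -1, -2, -1, -4, 0, 2, 2, -2, 1, 0, 0, -2, 1, 116, 116, 118, 5]
123 [-1, -2, -1, -4, 1, -1, -3, -1, 4, 3, 1, -1, 2, 0, -1, -1, 0, 116, 118, 115, 116, 114]
124 [-1, -1, -2, -1, -1, 4, -1, -1, 1, -1, 1, 0, -1, 0, 0, 4, 111, 111, 112, 113, 114, 116]
125 [0, 0, 0, -2, 0, -1, -1, 2, -2, -3, 2, 2, 1, 1, 0, 2, 109, 111, 110, 114, 113, 114]
126 [0, -1, -2, 1, 2, 2, 0, 1, 2, -1, -1, 1, -1, -1, 2, -1, -4, 110, 109, 106, 111, 110]<string>:4: RuntimeWarning: invalid value encountered in cast
```

View pics/sw1d.png

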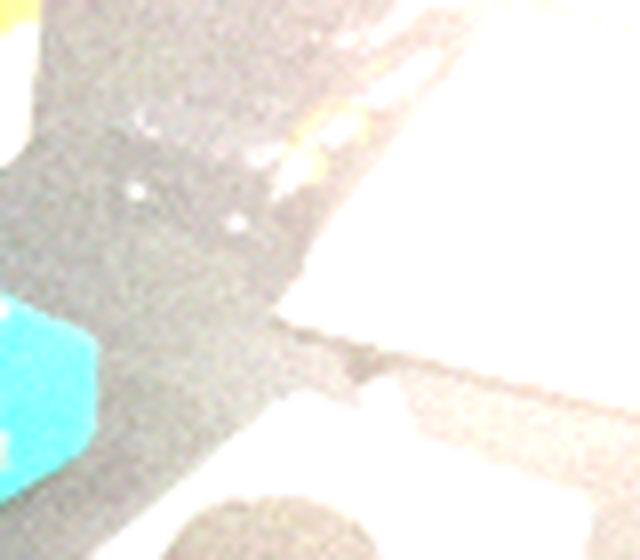

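```bash
python3 -c "
from h import *
st()
d=snap('scene','sw2');P=world(d)
for v in range(108,128,2): print(v,(np.nan_to_num(P[v,372:394,2])*1000).round(0).astype(int).tolist())
st()
"
```

```text
t 1.78 pos [0.4288 0.4238 0.1111] rotvec to square (units .5rad) [0.006 0.006 0.001] gap 0.0005 gf 0.0 F [0.1 0.8 0.2] q [ 0.738  0.216  1.873  0.     1.048 -0.833]
108 [200, 198, 202, 205, 205, 202, 207, 204, 165, 166, 164, 156, 156, 153, 0, 1, 16, 15, 13, 14, 14, 15]
110 [0, 195, 193, 196, 198, 199, 199, 156, 157, 159, 154, 0, 149, -1, 14, 13, 13, 14, 12, 18, 14, 15]
112 [-3, 0, -1, -1, 146, 148, 146, 147, 153, 152, 145, 141, 139, 16, 11, 16, 13, 13, 15, 16, 14, 16]
114 [-2, -2, -1, 2, 139, 138, 141, 142, 141, 144, 140, 135, 133, 17, 13, 13, 15, 15, 16, 15, 12, 14]
116 [1, -4, 3, -1, -2, 0, 128, 133, 135, 136, 16, 15, 14, 17, 16, 10, 13, 14, 15, 15, 13, 12]
118 [-2, -4, -3, 0, -1, -2, -2, 0, 8, 8, 9, 12, 14, 13, 13, 12, 12, 16, 13, 16, 14, 14]
120 [2, 0, 2, 3, 3, 0, 0, 0, -1, 3, -2, 1, 4, 8, 6, 4, 9, 7, 10, 12, 9, 12]
122 [2, -1, -1, 1, 0, -2, -2, 1, -2, -2, -2, 1, 1, -1, -1, 3, -4, -1, 117, 116, 117, 5]
124 [2, -4, -1, 0, -2, 0, -1, -2, 2, -3, 0, -1, -3, -2, 3, 2, 109, 114, 113, 116, 117, 116]
126 [0, -1, 2, -4, 1, -1, -1, 1, 0, -3, -3, 1, 1, 0, 2, -2, 0, 106, 111, 105, 109, 107]
t 1.83 pos [0.4289 0.4239 0.1113] rotvec to square (units .5rad) [0.006 0.007 0.001] gap 0.0004 gf 0.0 F [ 0.1 -0.1  0.2] q [ 0.738  0.216  1.873 -0.     1.048 -0.833]
```

```bash
python3 -c "
from h import *
d=snap('wrist','w1');P=world(d)
Rm=cv2.Rodrigues(np.array(d['rvec'],float))[0]
print(-Rm.T@np.array(d['tvec']).reshape(3),Rm.T[:,2],d['camera_matrix'][0,0])
for v in range(20,400,40): print(v,[None if np.isnan(P[v,u,2]) else (P[v,u]*1000).round().astype(int).tolist() for u in range(40,640,90)])
st()
"
```

```text
[0.35327916 0.42287188 0.27661186] [ 0.29298317  0.00330157 -0.9561119 ] 313.5306550116437
20 [[287, 199, 0], [303, 306, 59], [304, 363, 62], [304, 419, 60], [290, 489, 1], [289, 561, 1], [288, 636, 1]]
60 [[318, 194, 2], [319, 270, 2], [320, 344, 1], [327, 419, 55], [320, 491, 1], [319, 566, 0], [318, 642, 2]]
100 [[349, 186, 2], [350, 265, 1], [351, 341, 1], [351, 417, 1], [351, 493, 1], [351, 571, 0], [350, 637, 16]]
140 [[383, 177, 1], [384, 259, 2], [385, 338, 1], [385, 417, 1], [385, 496, 0], [385, 576, 0], [382, 646, 15]]
180 [[420, 168, 1], [420, 253, 2], [421, 335, 1], [421, 417, 1], [421, 498, 1], [421, 581, 1], [417, 654, 15]]
220 [[458, 161, 5], [435, 285, 63], [435, 352, 63], [435, 418, 64], [459, 501, 1], [459, 587, 2], [455, 664, 15]]
260 [[395, 345, 200], [458, 292, 81], [394, 396, 200], [419, 420, 154], [394, 445, 201], [502, 595, 1], [495, 673, 16]]
300 [[401, 352, 209], [401, 376, 210], [394, 402, 218], [401, 421, 208], [395, 441, 218], [401, 467, 209], [401, 490, 210]]
340 [[416, 345, 206], [544, 265, 62], [404, 401, 220], [543, 417, 63], [405, 442, 219], [600, 612, 1], [420, 500, 203]]
380 [[405, 368, 230], [405, 386, 229], [406, 403, 228], [406, 421, 228], [404, 439, 230], [404, 456, 230], [405, 474, 230]]
t 1.88 pos [0.4288 0.4238 0.1112] rotvec to square (units .5rad) [0.006 0.007 0.001] gap 0.0004 gf 0.0 F [-0.3 -0.9  0.2] q [ 0.738  0.216  1.873  0.     1.048 -0.833]
```

View pics/w1.png

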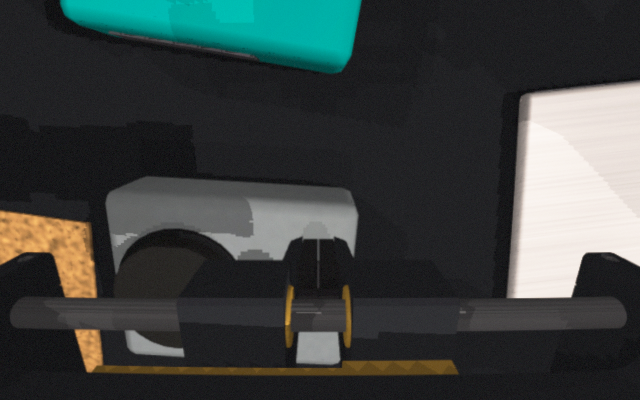

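The wrist view shows the closed fingers at (318,240–285). I'll measure the tip depth there.

```bash
python3 -c "
from h import *
P=world(load('w1'))
for v in range(232,284,4): print(v,[(P[v,u]*1000).round().tolist() for u in (300,312,325,340)])
"
```

```text
232 [[445.0, 410.0, 62.0], [445.0, 419.0, 63.0], [445.0, 429.0, 63.0], [445.0, 440.0, 63.0]]
236 [[448.0, 410.0, 64.0], [448.0, 419.0, 63.0], [448.0, 429.0, 62.0], [449.0, 440.0, 62.0]]
240 [[418.0, 415.0, 136.0], [420.0, 420.0, 132.0], [420.0, 427.0, 132.0], [418.0, 434.0, 136.0]]
244 [[418.0, 415.0, 139.0], [419.0, 420.0, 137.0], [419.0, 427.0, 137.0], [418.0, 434.0, 141.0]]
248 [[418.0, 415.0, 145.0], [420.0, 421.0, 140.0], [420.0, 427.0, 141.0], [418.0, 434.0, 144.0]]
252 [[418.0, 415.0, 148.0], [420.0, 421.0, 145.0], [419.0, 427.0, 146.0], [418.0, 433.0, 149.0]]
256 [[419.0, 415.0, 150.0], [419.0, 421.0, 150.0], [419.0, 427.0, 150.0], [418.0, 433.0, 153.0]]
260 [[420.0, 415.0, 153.0], [419.0, 421.0, 154.0], [420.0, 426.0, 153.0], [418.0, 433.0, 155.0]]
264 [[419.0, 416.0, 157.0], [420.0, 421.0, 156.0], [419.0, 426.0, 157.0], [417.0, 432.0, 161.0]]
268 [[419.0, 416.0, 161.0], [419.0, 421.0, 161.0], [419.0, 426.0, 160.0], [417.0, 432.0, 164.0]]
272 [[419.0, 416.0, 164.0], [419.0, 421.0, 164.0], [419.0, 426.0, 164.0], [418.0, 432.0, 166.0]]
276 [[420.0, 416.0, 166.0], [419.0, 421.0, 167.0], [419.0, 426.0, 167.0], [417.0, 432.0, 170.0]]
280 [[419.0, 416.0, 170.0], [420.0, 421.0, 169.0], [418.0, 426.0, 171.0], [417.0, 432.0, 173.0]]
```

The depth puts the fingertips at z≈0.132 with the TCP reported at 0.111, so the real tool stands about 32 mm higher than the reported pose implies. xy agrees. I'll correct by camera: lower 34 mm, then re-measure.

Call:
drive_tool:
  deltas: [0,0,0.034,0,0,0,-1,0,0,0.034,0,0,0,-1,0,0,0,0,0,0,-1,0,0,0,0,0,0,-1]

```text
time: 2.22
ee_pos: [0.4272, 0.4222, 0.0748]
ee_rot: [-0.0, 1.0, -0.0, -0.0]
force: [-0.7, 0.1, -0.2]
finger_gap: 0.0002
grasp_force: 0.0
```

```bash
cat >> h.py <<'E'
def tip():
    d=snap('wrist','w'); P=world(d); c=d['color']
    for v in range(225,262,4): print(v,[(P[v,u]*1000).round().tolist() for u in (312,325)])
E
python3 -c "
from h import *
st([.504,.419,.078]); tip(); st()"
```

```text
t 2.22 pos [0.4272 0.4222 0.0748] rotvec to square (units .5rad) [-0.001 -0.001  0.001] gap 0.0002 gf 0.0 F [-0.7  0.1 -0.2] q [ 0.738  0.254  1.901  0.     0.987 -0.833]
tool shift units [-0.1535 -0.0065 -0.0064]
225 [[425.0, 418.0, 58.0], [425.0, 426.0, 58.0]]
229 [[427.0, 418.0, 60.0], [427.0, 426.0, 60.0]]
233 [[429.0, 418.0, 61.0], [429.0, 426.0, 62.0]]
237 [[431.0, 418.0, 63.0], [431.0, 426.0, 62.0]]
241 [[418.0, 419.0, 98.0], [418.0, 425.0, 97.0]]
245 [[418.0, 419.0, 101.0], [418.0, 425.0, 101.0]]
249 [[418.0, 419.0, 105.0], [418.0, 425.0, 106.0]]
253 [[418.0, 419.0, 110.0], [418.0, 425.0, 109.0]]
257 [[418.0, 419.0, 115.0], [418.0, 425.0, 114.0]]
261 [[418.0, 419.0, 118.0], [419.0, 425.0, 116.0]]
t 2.27 pos [0.4279 0.4228 0.0756] rotvec to square (units .5rad) [0.002 0.002 0.001] gap 0.001 gf 0.0 F [1.  0.9 0.4] q [ 0.738  0.254  1.9    0.     0.987 -0.833]
```

Call:
drive_tool:
  deltas: [-0.025,-0.002,0,0,0,0,-1,-0.025,-0.002,0,0,0,0,-1,-0.025,-0.002,0,0,0,0,-1,-0.025,-0.002,0,0,0,0,-1,-0.025,0,0,0,0,0,-1,-0.02,0,0,0,0,0,-1,0,0,0,0,0,0,-1,0,0,0,0,0,0,-1]

```text
time: 2.93
ee_pos: [0.5004, 0.4178, 0.074]
ee_rot: [0.0, 1.0, -0.0, -0.001]
force: [-3.6, -1.0, 3.5]
finger_gap: 0.0001
grasp_force: 2.3
```

```bash
cat >> h.py <<'E'
def cloud(n,f,x,y,z):
    P=world(snap(n,f)).reshape(-1,3); m=np.all([(P[:,i]>b[0])&(P[:,i]<b[1]) for i,b in enumerate((x,y,z))],0); return P[m]
E
python3 -c "
from h import *
st()
P=world(snap('wrist','w2'))
for v in range(200,300,8): print(v,[(P[v,u]*1000).round().tolist() for u in (304,318,332)])
Q=cloud('scene','s2',(.505,.56),(.39,.45),(.075,.14)); print(len(Q),Q.mean(0),Q.max(0),Q.min(0))"
```

```text
t 2.93 pos [0.5004 0.4178 0.074 ] rotvec to square (units .5rad) [-0.001 -0.004 -0.002] gap 0.0001 gf 2.3 F [-3.6 -1.   3.5] q [ 6.570e-01  3.430e-01  1.785e+00  1.000e-03  1.015e+00 -9.130e-01]
200 [[479.0, 409.0, 66.0], [479.0, 418.0, 66.0], [479.0, 426.0, 67.0]]
208 [[484.0, 409.0, 66.0], [484.0, 418.0, 67.0], [484.0, 426.0, 67.0]]
216 [[489.0, 409.0, 66.0], [489.0, 418.0, 66.0], [489.0, 426.0, 67.0]]
224 [[494.0, 409.0, 67.0], [494.0, 418.0, 67.0], [494.0, 426.0, 66.0]]
232 [[499.0, 409.0, 67.0], [496.0, 417.0, 73.0], [499.0, 426.0, 66.0]]
240 [[491.0, 410.0, 95.0], [491.0, 418.0, 94.0], [491.0, 425.0, 95.0]]
248 [[491.0, 411.0, 104.0], [492.0, 418.0, 103.0], [491.0, 424.0, 104.0]]
256 [[491.0, 411.0, 112.0], [491.0, 418.0, 112.0], [491.0, 424.0, 112.0]]
264 [[491.0, 411.0, 119.0], [495.0, 417.0, 113.0], [492.0, 424.0, 119.0]]
272 [[nan, nan, nan], [499.0, 417.0, 113.0], [491.0, 423.0, 127.0]]
280 [[491.0, 412.0, 132.0], [503.0, 417.0, 113.0], [491.0, 423.0, 133.0]]
288 [[491.0, 412.0, 138.0], [508.0, 417.0, 112.0], [491.0, 423.0, 138.0]]
296 [[494.0, 412.0, 138.0], [512.0, 417.0, 112.0], [494.0, 423.0, 138.0]]
96 [0.51577358 0.41433718 0.11029747] [0.53278378 0.43231261 0.13631541] [0.50560777 0.39852438 0.07833724]
```

Call:
drive_tool:
  deltas: [-0.008,0,0,0,0,0,-1,-0.006,0,0,0,0,0,-1,0,0,0,0,0,0,-1]

```text
time: 3.28
ee_pos: [0.5013, 0.4178, 0.0737]
ee_rot: [0.0, 1.0, -0.001, -0.006]
force: [-18.3, -0.1, 10.3]
finger_gap: 0.0004
grasp_force: 10.3
```

Call:
drive_tool:
  deltas: [0.03,0,0,0,0,0,-1,0.03,0,0,0,0,0,-1,0,0,-0.08,0,0,0,1,0,0,-0.08,0,0,0,1,0,0,-0.08,0,0,0,1,0,0,-0.08,0,0,0,1,0,0,-0.08,0,0,0,1,0,0,0,0,0,0,1]

```text
time: 3.95
ee_pos: [0.4818, 0.4214, 0.2859]
ee_rot: [-0.0, 1.0, 0.006, 0.008]
force: [1.5, 0.7, 1.0]
finger_gap: 0.0384
grasp_force: 0.0
```

```bash
python3 -c "
from h import *
Q=cloud('scene','s3',(.44,.56),(.38,.46),(.09,.13)); print(len(Q),Q.mean(0),Q.max(0),Q.min(0))
st([.45,-.1,.25])
d=load('s3');cv2.imwrite('pics/s3c.png',cv2.resize(d['color'][90:190,330:450],None,fx=5,fy=5,interpolation=2))"
```

```text
37 [0.52368061 0.41430703 0.10870566] [0.53329216 0.42272602 0.11874039] [0.51079961 0.40716821 0.09096347]
t 4.0 pos [0.4807 0.4205 0.2817] rotvec to square (units .5rad) [0.016 0.023 0.   ] gap 0.0425 gf 0.0 F [ 0.1  0.7 -0.9] q [ 6.800e-01  1.550e-01  1.621e+00 -1.000e-03  1.352e+00 -8.910e-01]
tool shift units [ 0.0622 -1.0415  0.0544]
```

View pics/s3c.png

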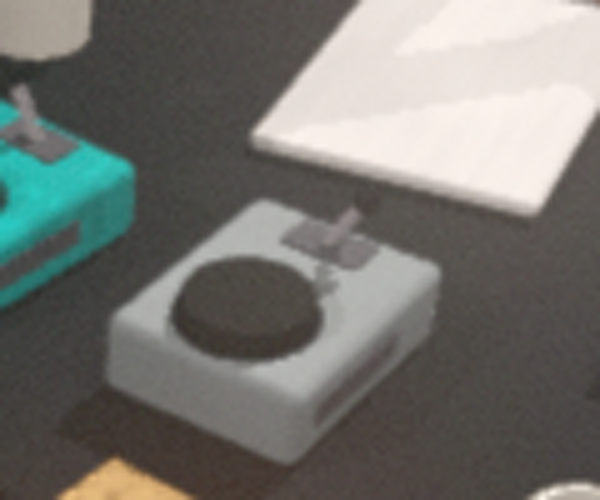

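The crop shows the lever now leaning to the right, with the ball at (368,200), so the mixer is on. Next is bottle2.

Call:
drive_tool:
  deltas: [-0.012,-0.072,0,0,0,0,1,-0.012,-0.072,0,0,0,0,1,-0.012,-0.072,0,0,0,0,1,-0.012,-0.072,0,0,0,0,1,-0.012,-0.072,0,0,0,0,1,-0.012,-0.072,0,0,0,0,1,-0.012,-0.072,0,0,0,0,1,-0.012,-0.072,0,0,0,0,1,-0.012,-0.072,0,0,0,0,1,-0.012,-0.072,0,0,0,0,1,-0.012,-0.072,0,0,0,0,1,-0.012,-0.072,0,0,0,0,1]

```text
time: 5.0
ee_pos: [0.5488, -0.016, 0.2727]
ee_rot: [-0.0, 1.0, -0.0, -0.001]
force: [0.3, -0.2, 0.6]
finger_gap: 0.0879
grasp_force: 0.0
```

Call:
drive_tool:
  deltas: [-0.012,-0.072,0,0,0,0,1,-0.012,-0.072,0,0,0,0,1,-0.012,-0.072,0,0,0,0,1,-0.012,-0.072,0,0,0,0,1,-0.012,-0.072,0,0,0,0,1,-0.012,-0.072,0,0,0,0,1,-0.012,-0.072,0,0,0,0,1,-0.012,-0.072,0,0,0,0,1,0,0,0,0,0,0,1,0,0,0,0,0,0,1]

```text
time: 5.83
ee_pos: [0.5964, -0.3038, 0.2717]
ee_rot: [0.002, 1.0, 0.001, -0.001]
force: [-0.7, 0.8, 0.3]
finger_gap: 0.0881
grasp_force: 0.0
```

```bash
cat >> h.py <<'E'
def cap(f,xy,h,cam='wrist'):
    Q=cloud(cam,f,(xy[0]-.06,xy[0]+.06),(xy[1]-.06,xy[1]+.06),(h-.01,h+.012))
    if len(Q)<8: print('none',len(Q)); return
    (c,r)=cv2.minEnclosingCircle((Q[:,:2]*1000).astype(np.float32)); print(cam,len(Q),'mean',Q.mean(0).round(4),'circ',np.round(c,1),round(r,1)); return Q.mean(0)
E
python3 -c "
from h import *
st(); c=cap('w3',(.62,-.312),.13); st([c[0],c[1],.28])
cap('t3',(.531,-.144),.11,'top')
P=world(load('w3'));c=load('w3')['color']
print([(v,(P[v,u]*1000).round().tolist()) for v in (250,270,290) for u in (20,60,100,540,580,620)])"
```

```text
t 5.83 pos [ 0.5964 -0.3038  0.2717] rotvec to square (units .5rad) [ 0.002 -0.005 -0.006] gap 0.0881 gf 0.0 F [-0.7  0.8  0.3] q [-0.508  0.229  1.552 -0.     1.363 -2.076]
wrist 1279 mean [ 0.6193 -0.3103  0.1306] circ [ 620.5 -310.4] 20.9
t 5.88 pos [ 0.5965 -0.3023  0.2722] rotvec to square (units .5rad) [ 0.003 -0.005 -0.003] gap 0.0881 gf 0.0 F [-0.1  0.9 -0.4] q [-0.506  0.228  1.553  0.     1.364 -2.076]
tool shift units [-0.0457 -0.0161 -0.0157]
top 93 mean [ 0.5303 -0.1436  0.1096] circ [ 530.3 -144.3] 18.0
[(250, [736.0, -774.0, 1.0]), (250, [735.0, -707.0, 1.0]), (250, [736.0, -643.0, 0.0]), (250, [739.0, 42.0, 1.0]), (250, [739.0, 106.0, 2.0]), (250, [741.0, 174.0, 1.0]), (270, [562.0, -382.0, 367.0]), (270, [561.0, -370.0, 368.0]), (270, [562.0, -360.0, 366.0]), (270, [563.0, -247.0, 367.0]), (270, [563.0, -236.0, 366.0]), (270, [562.0, -226.0, 368.0]), (290, [562.0, -373.0, 376.0]), (290, [562.0, -363.0, 376.0]), (290, [nan, nan, nan]), (290, [563.0, -253.0, 375.0]), (290, [562.0, -244.0, 376.0]), (290, [563.0, -234.0, 376.0])]
```

View pics/w3.png

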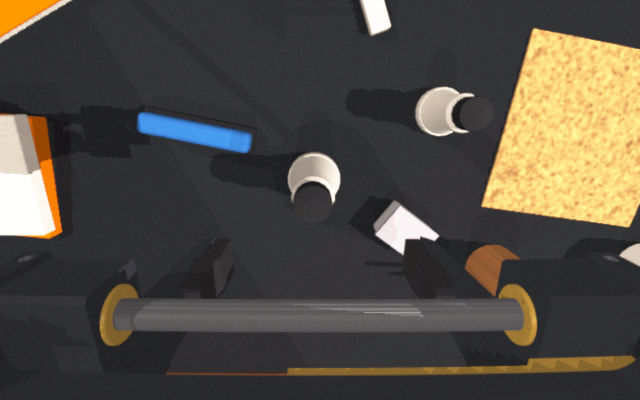

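The wrist view shows bottle2's cap at (312,200), centred between the fingertips at (222,245) and (415,245). Bottle3 is at (460,112). I'll measure the open tip heights.

```bash
python3 -c "
from h import *
P=world(load('w3')).reshape(-1,3)
for lo,hi in ((-.40,-.302),(-.302,-.2)):
  Q=P[(P[:,0]>.57)&(P[:,0]<.61)&(P[:,1]>lo)&(P[:,1]<hi)&(P[:,2]>.24)&(P[:,2]<.34)]
  print(len(Q),Q.min(0),Q.max(0)); T=Q[Q[:,2]<np.percentile(Q[:,2],10)]; print(np.median(T,0),T[:,1].min(),T[:,1].max())
"
```

```text
3322 [ 0.58423265 -0.36572889  0.28993487] [ 0.60633892 -0.34766827  0.33999939]
[ 0.5869501  -0.34876569  0.29511933] -0.3612571354293395 -0.347712866317611
3294 [ 0.58475905 -0.26094138  0.28967634] [ 0.60642168 -0.24273418  0.33998745]
[ 0.58728081 -0.25915526  0.29544447] -0.26065959104646635 -0.24697735107475158
```

Call:
drive_tool:
  deltas: [-0.024,-0.0065,0,0,0,0,1,-0.024,-0.0065,0,0,0,0,1,0,0,0.06,0,0,0,1,0,0,0.06,0,0,0,1,0,0,0.06,0,0,0,1,0,0,0.06,0,0,0,1,0,0,0,0,0,0,1,0,0,0,0,0,0,1]

```text
time: 6.6
ee_pos: [0.6195, -0.3058, 0.1522]
ee_rot: [-0.001, 1.0, 0.001, -0.002]
force: [0.3, -0.3, 0.3]
finger_gap: 0.088
grasp_force: 0.0
```

```bash
python3 -c "
from h import *
st([.6203,-.3087,.052]); c=cap('w4',(.62,-.312),.13); 
P=world(load('w4')).reshape(-1,3)
for lo,hi in ((-.41,-.33),(-.29,-.2)):
  Q=P[(P[:,0]>.59)&(P[:,0]<.64)&(P[:,1]>lo)&(P[:,1]<hi)&(P[:,2]>.14)&(P[:,2]<.24)]
  print(len(Q),Q.min(0),Q.max(0))
"
```

```text
t 6.6 pos [ 0.6195 -0.3058  0.1522] rotvec to square (units .5rad) [ 0.005 -0.009  0.004] gap 0.088 gf 0.0 F [ 0.3 -0.3  0.3] q [-0.495  0.342  1.631  0.     1.174 -2.067]
tool shift units [-0.0024 -0.0064  0.2003]
wrist 3244 mean [ 0.6187 -0.3103  0.1305] circ [ 620.5 -310.4] 21.0
4597 [ 0.59028476 -0.36837859  0.17021815] [ 0.63249269 -0.34970338  0.23998331]
4445 [ 0.59105425 -0.26288594  0.17008185] [ 0.63188444 -0.24417796  0.23998834]
```

Call:
drive_tool:
  deltas: [-0.002,-0.008,0.04,0,0,0,1,0,0,0.04,0,0,0,1,0,0,0.04,0,0,0,1,0,0,0.04,0,0,0,1,0,0,0.038,0,0,0,1,0,0,0,0,0,0,1,0,0,0,0,0,0,-1,0,0,0,0,0,0,-1,0,0,0,0,0,0,-1,0,0,0,0,0,0,-1,0,0,0,0,0,0,-1,0,0,0,0,0,0,-1]

```text
time: 7.65
ee_pos: [0.6226, -0.3123, 0.0565]
ee_rot: [0.0, 1.0, -0.0, 0.001]
force: [-0.5, 2.4, 0.7]
finger_gap: 0.0502
grasp_force: 0.8
```

```bash
python3 -c "
from h import *
st()"
```

```text
t 7.65 pos [ 0.6226 -0.3123  0.0565] rotvec to square (units .5rad) [-0.001  0.003 -0.   ] gap 0.0502 gf 0.8 F [-0.5  2.4  0.7] q [-0.501  0.435  1.693  0.     1.012 -2.072]
```

Call:
drive_tool:
  deltas: [0,0,0,0,0,0,-1,0,0,0,0,0,0,-1,0,0,0,0,0,0,-1,0,0,-0.03,0,0,0,-1,0,0,-0.05,0,0,0,-1,0,0,-0.06,0,0,0,-1,0,0,-0.06,0,0,0,-1,0,0,-0.06,0,0,0,-1,0,0,-0.06,0,0,0,-1,0,0,-0.06,0,0,0,-1,0,0.02,-0.06,0,0,0,-1,0,0.04,-0.06,0,0,0,-1]

```text
time: 8.65
ee_pos: [0.621, -0.284, 0.3066]
ee_rot: [0.001, 1.0, -0.001, -0.001]
force: [-0.6, 0.3, -2.0]
finger_gap: 0.0473
grasp_force: 29.9
```

Call:
drive_tool:
  deltas: [0.004,0.06,-0.03,0,0,0,-1,0.004,0.06,-0.03,0,0,0,-1,0.004,0.06,-0.03,0,0,0,-1,0.004,0.06,-0.03,0,0,0,-1,0.004,0.06,-0.03,0,0,0,-1,0.004,0.06,0,0,0,0,-1,0.004,0.06,0,0,0,0,-1,0.004,0.06,0,0,0,0,-1,0.004,0.04,0,0,0,0,-1,0.002,0.02,0,0,0,0,-1,0,0,0,0,0,0,-1,0,0,0,0,0,0,-1]

```text
time: 9.65
ee_pos: [0.6029, -0.0127, 0.3804]
ee_rot: [-0.0, 1.0, -0.001, -0.0]
force: [-0.7, -0.0, -1.7]
finger_gap: 0.0471
grasp_force: 29.9
```

```bash
python3 -c "
from h import *
st()
from scipy.optimize import least_squares
D=np.array([[.265,1.605,.6743,.2187],[.136,1.757,.6061,.2194],[.254,1.901,.6006,.0748],[.229,1.552,.6692,.2717],[.343,1.785,.652,.074],[.342,1.631,.6908,.1522],[.435,1.693,.6965,.0565]])
s=read_state(); D=np.vstack([D,[*s['joints'][1:3],np.hypot(*s['ee_pos'][:2]),s['ee_pos'][2]]])
def f(p):
    r0,z0,a,b,c=p; u=D[:,0];w=u+D[:,1]
    return np.r_[r0+a*np.sin(u)+b*np.sin(w)+c*np.cos(w)-D[:,2], z0+a*np.cos(u)+b*np.cos(w)-c*np.sin(w)-D[:,3]]
o=least_squares(f,[0,.1,.4,.4,0]); print(o.x.round(3),abs(o.fun).max())
Q=cloud('scene','s5',(.5,.75),(-.1,.1),(.25,.5)); print(len(Q),Q.min(0),Q.max(0))
"
```

```text
t 9.65 pos [ 0.6029 -0.0127  0.3804] rotvec to square (units .5rad) [-0.002 -0.     0.002] gap 0.0471 gf 29.9 F [-0.7 -0.  -1.7] q [-6.200e-02  7.200e-02  1.537e+00 -1.000e-03  1.533e+00 -1.633e+00]
[ 0.    -0.106  0.509  0.566 -0.001] 0.0011504229096493956
2555 [ 0.56822228 -0.09999029  0.32457288] [0.63923367 0.08001665 0.49999193]
```

Call:
drive_tool:
  deltas: [0,-0.06,-0.003,0.16,0,0,-1,0,-0.06,-0.003,0.16,0,0,-1,0,0,0,0,0,0,-1,0,0,0,0,0,0,-1]

```text
time: 10.03
ee_pos: [0.603, -0.0733, 0.3856]
ee_rot: [0.001, 0.997, -0.079, -0.0]
force: [-0.1, -0.6, -1.5]
finger_gap: 0.0467
grasp_force: 29.9
```

```bash
python3 -c "
from h import *
st(); print(R.from_quat(read_state()['ee_rot']).as_matrix().round(3))"
```

```text
t 10.03 pos [ 0.603  -0.0733  0.3856] rotvec to square (units .5rad) [-0.318 -0.001 -0.004] gap 0.0467 gf 29.9 F [-0.1 -0.6 -1.5] q [-0.068  0.073  1.535 -0.159  1.524 -1.631]
[[-1.     0.002 -0.001]
 [ 0.002  0.987 -0.158]
 [ 0.    -0.158 -0.987]]
```

q4 needs the other sense (its range runs to +4.45), so I'll invert with a negative turn about tool x, with the wrist about 0.36 m behind the TCP.

Call:
drive_tool:
  deltas: [0,0.03,-0.001,-0.08,0,0,-1,0,0.072,-0.0036,-0.2,0,0,-1,0,0.072,-0.0036,-0.2,0,0,-1,0,0.072,-0.0036,-0.2,0,0,-1,0,0.072,-0.0036,-0.2,0,0,-1,0,0.072,-0.0036,-0.2,0,0,-1,0,0.072,-0.0036,-0.2,0,0,-1,0,0.072,-0.0036,-0.2,0,0,-1,0,0.072,-0.0036,-0.2,0,0,-1,0,0.072,-0.0036,-0.2,0,0,-1,0,0.072,-0.0036,-0.2,0,0,-1,0,0.072,-0.0036,-0.2,0,0,-1]

```text
time: 11.03
ee_pos: [0.6034, 0.2858, 0.5421]
ee_rot: [0.0, 0.881, 0.473, -0.0]
force: [0.1, 0.3, -3.4]
finger_gap: 0.0476
grasp_force: 29.8
```

```bash
python3 -c "
from h import *
st(); print(R.from_quat(read_state()['ee_rot']).as_matrix().round(3))"
```

```text
t 11.03 pos [0.6034 0.2858 0.5421] rotvec to square (units .5rad) [ 1.97  -0.    -0.002] gap 0.0476 gf 29.8 F [ 0.1  0.3 -3.4] q [-0.064  0.073  1.534  0.983  1.603 -1.635]
[[-1.     0.001  0.   ]
 [ 0.001  0.553  0.833]
 [ 0.     0.833 -0.553]]
```

Works well; the remaining angle is about 2.16 rad.

Call:
drive_tool:
  deltas: [0,0.072,-0.0036,-0.2,0,0,-1,0,0.072,-0.0036,-0.2,0,0,-1,0,0.072,-0.0036,-0.2,0,0,-1,0,0.072,-0.0036,-0.2,0,0,-1,0,0.072,-0.0036,-0.2,0,0,-1,0,0.072,-0.0036,-0.2,0,0,-1,0,0.072,-0.0036,-0.2,0,0,-1,0,0.072,-0.0036,-0.2,0,0,-1,0,0.072,-0.0036,-0.2,0,0,-1,0,0.072,-0.0036,-0.2,0,0,-1,0,0.072,-0.0036,-0.2,0,0,-1,0,0.072,-0.0036,-0.2,0,0,-1]

```text
time: 12.03
ee_pos: [0.6033, 0.28, 0.9496]
ee_rot: [0.0, 0.46, 0.888, 0.0]
force: [-0.4, 0.2, -1.6]
finger_gap: 0.0475
grasp_force: 29.8
```

Call:
drive_tool:
  deltas: [0,0.072,-0.0036,-0.2,0,0,-1,0,0.072,-0.0036,-0.2,0,0,-1,0,0.072,-0.0036,-0.2,0,0,-1,0,0.072,-0.0036,-0.2,0,0,-1,0,0.072,-0.0036,-0.2,0,0,-1,0,0.072,-0.0036,-0.2,0,0,-1,0,0.072,-0.0036,-0.2,0,0,-1,0,0.072,-0.0036,-0.2,0,0,-1,0,0.072,-0.0036,-0.2,0,0,-1,0,0.036,-0.001,-0.1,0,0,-1,0,0,0,0,0,0,-1,0,0,0,0,0,0,-1]

```text
time: 13.03
ee_pos: [0.6032, -0.0099, 1.1022]
ee_rot: [0.0, 0.006, 1.0, 0.001]
force: [-0.7, 0.7, -2.3]
finger_gap: 0.0473
grasp_force: 29.9
```

```bash
python3 -c "
from h import *
st(); print(R.from_quat(read_state()['ee_rot']).as_matrix().round(3)); snap('scene','inv'); snap('wrist','winv')"
```

```text
t 13.03 pos [ 0.6032 -0.0099  1.1022] rotvec to square (units .5rad) [ 6.258e+00  3.000e-03 -1.000e-03] gap 0.0473 gf 29.9 F [-0.7  0.7 -2.3] q [-0.065  0.072  1.53   3.129  1.603 -1.507]
[[-1.    -0.001  0.   ]
 [ 0.001 -1.     0.013]
 [ 0.     0.013  1.   ]]
```

View pics/winv.png

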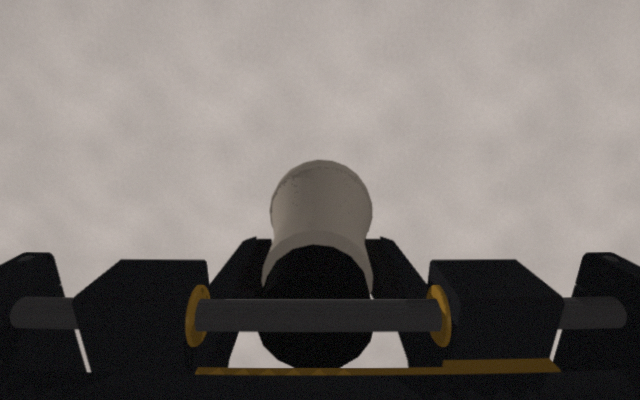

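The wrist view shows bottle2 upside down (foot at (320,190) uppermost, cap at (315,300)), straight in the grip. Turning it back.

Call:
drive_tool:
  deltas: [0,-0.04,-0.001,0.1,0,0,-1,0,-0.072,-0.0036,0.2,0,0,-1,0,-0.072,-0.0036,0.2,0,0,-1,0,-0.072,-0.0036,0.2,0,0,-1,0,-0.072,-0.0036,0.2,0,0,-1,0,-0.072,-0.0036,0.2,0,0,-1,0,-0.072,-0.0036,0.2,0,0,-1,0,-0.072,-0.0036,0.2,0,0,-1,0,-0.072,-0.0036,0.2,0,0,-1,0,-0.072,-0.0036,0.2,0,0,-1,0,-0.072,-0.0036,0.2,0,0,-1,0,-0.072,-0.0036,0.2,0,0,-1]

```text
time: 14.13
ee_pos: [0.6027, 0.3202, 0.8828]
ee_rot: [-0.0, 0.552, 0.834, -0.0]
force: [-0.6, -0.3, -1.1]
finger_gap: 0.0473
grasp_force: 29.8
```

Call:
drive_tool:
  deltas: [0,-0.072,-0.0036,0.2,0,0,-1,0,-0.072,-0.0036,0.2,0,0,-1,0,-0.072,-0.0036,0.2,0,0,-1,0,-0.072,-0.0036,0.2,0,0,-1,0,-0.072,-0.0036,0.2,0,0,-1,0,-0.072,-0.0036,0.2,0,0,-1,0,-0.072,-0.0036,0.2,0,0,-1,0,-0.072,-0.0036,0.2,0,0,-1,0,-0.072,-0.0036,0.2,0,0,-1,0,-0.072,-0.0036,0.2,0,0,-1,0,-0.072,-0.0036,0.2,0,0,-1,0,-0.072,-0.0036,0.2,0,0,-1]

```text
time: 15.13
ee_pos: [0.6028, 0.2399, 0.4833]
ee_rot: [-0.0, 0.926, 0.377, -0.0]
force: [-0.0, 0.1, -2.0]
finger_gap: 0.0474
grasp_force: 29.8
```

Call:
drive_tool:
  deltas: [0,-0.072,-0.0036,0.2,0,0,-1,0,-0.072,-0.0036,0.2,0,0,-1,0,-0.072,-0.0036,0.2,0,0,-1,0,-0.072,-0.0036,0.2,0,0,-1,0,-0.072,-0.0036,0.2,0,0,-1,0,-0.072,-0.0036,0.2,0,0,-1,0,-0.072,-0.0036,0.2,0,0,-1,0,-0.04,-0.001,0.1,0,0,-1,0,0,0,0,0,0,-1,0,0,0,0,0,0,-1]

```text
time: 15.97
ee_pos: [0.603, -0.0026, 0.3812]
ee_rot: [-0.0, 1.0, 0.016, -0.0]
force: [0.2, -0.6, -1.4]
finger_gap: 0.0471
grasp_force: 29.9
```

```bash
python3 -c "
from h import *
st([.4925,.312,.30]); d=snap('wrist','wup')
P=world(d).reshape(-1,3);Q=P[(abs(P[:,0]-.605)<.05)&(abs(P[:,1])<.1)&(P[:,2]>.42)&(P[:,2]<.48)]
h,e=np.histogram(Q[:,2],30);print(h,e.round(3)); C=Q[abs(Q[:,1]+.01)<.02]; print(C.mean(0))
for f,x in (('t3',0),):
  P=world(load(f)).reshape(-1,3);Q=P[(P[:,2]>.076)&(P[:,2]<.086)&(abs(P[:,0]-.49)<.06)&(abs(P[:,1]-.31)<.06)]
  print(len(Q),Q.mean(0),cv2.minEnclosingCircle((Q[:,:2]*1000).astype(np.float32)))
"
```

```text
t 15.97 pos [ 0.603  -0.0026  0.3812] rotvec to square (units .5rad) [ 0.063 -0.     0.   ] gap 0.0471 gf 29.9 F [ 0.2 -0.6 -1.4] q [-0.064  0.072  1.536  0.031  1.536 -1.636]
tool shift units [0.2209 0.6238 0.1821]
[ 303  338  395  509  836 1025  579  264  374  470  454  545  728  639
  440  447  460 1843 3938  218  144  406  811  843 1553 1913 2302 2383
 3068 4706] [0.42  0.422 0.424 0.426 0.428 0.43  0.432 0.434 0.436 0.438 0.44  0.442
 0.444 0.446 0.448 0.45  0.452 0.454 0.456 0.458 0.46  0.462 0.464 0.466
 0.468 0.47  0.472 0.474 0.476 0.478 0.48 ]
[ 0.59068376 -0.0083613   0.45126316]
415 [0.49176748 0.3148472  0.08050371] ((492.2500305175781, 314.68603515625), 44.61201477050781)
```

Call:
drive_tool:
  deltas: [0,-0.02,0,0.062,0,0,-1,0.022,0.065,0.016,0,0,0,-1,0.022,0.065,0.016,0,0,0,-1,0.022,0.065,0.016,0,0,0,-1,0.022,0.065,0.016,0,0,0,-1,0.022,0.065,0.016,0,0,0,-1,0.022,0.065,0.016,0,0,0,-1,0.022,0.065,0.016,0,0,0,-1,0.022,0.065,0.016,0,0,0,-1,0.022,0.065,0.016,0,0,0,-1,0.022,0.065,0.016,0,0,0,-1,0,0,0,0,0,0,-1]

```text
time: 17.02
ee_pos: [0.4893, 0.3174, 0.2985]
ee_rot: [-0.003, 1.0, 0.001, -0.002]
force: [-0.7, -0.5, -1.3]
finger_gap: 0.0473
grasp_force: 29.9
```

```bash
cat >> h.py <<'E'
def held(f,off=.0745,rc=.021):
    s=read_state(); p=s['ee_pos']; d=snap('wrist',f); P=world(d).reshape(-1,3)
    Q=P[(abs(P[:,0]-p[0])<.04)&(abs(P[:,1]-p[1])<.028)&(abs(P[:,2]-p[2]-off)<.006)]
    h,e=np.histogram(Q[:,2]-p[2],12); k=e[h.argmax()]; T=Q[abs(Q[:,2]-p[2]-k)<.003]
    c,r=cv2.minEnclosingCircle((T[:,:2]*1000).astype(np.float32)); print('cap top rel z',k.round(4),'circle',np.round(c,1),round(r,1),'mean',T.mean(0).round(4),len(T),T.min(0).round(4),T.max(0).round(4))
E
python3 -c "
from h import *
st(); held('wh'); st([.492,.3147,.16])
"
```

```text
t 17.02 pos [0.4893 0.3174 0.2985] rotvec to square (units .5rad) [ 0.004 -0.01   0.01 ] gap 0.0473 gf 29.9 F [-0.7 -0.5 -1.3] q [ 0.53   0.054  1.702  0.004  1.389 -1.047]
cap top rel z 0.0752 circle [487.  315.9] 21.6 mean [0.4858 0.3158 0.3738] 5833 [0.4657 0.2956 0.3707] [0.5074 0.3356 0.3759]
t 17.07 pos [0.4906 0.3149 0.2993] rotvec to square (units .5rad) [-0.001 -0.006  0.01 ] gap 0.0473 gf 29.9 F [-0.5 -0.  -1.9] q [ 5.270e-01  5.300e-02  1.702e+00  1.000e-03  1.390e+00 -1.049e+00]
tool shift units [-0.0037 -0.0004  0.2786]
```

Call:
drive_tool:
  deltas: [-0.006,0,0.05,0,0,0,-1,0,0,0.05,0,0,0,-1,0,0,0.05,0,0,0,-1,0,0,0.05,0,0,0,-1,0,0,0.05,0,0,0,-1,0,0,0.028,0,0,0,-1,0,0,0,0,0,0,-1,0,0,0,0,0,0,-1,0,0,0,0,0,0,-1]

```text
time: 17.82
ee_pos: [0.4971, 0.3119, 0.1633]
ee_rot: [0.0, 1.0, 0.0, 0.001]
force: [-0.6, -0.4, -1.6]
finger_gap: 0.0472
grasp_force: 29.9
```

```bash
python3 -c "
from h import *
st(); held('wh'); st([.492,.3147,.1365]); held('wh2')
"
```

```text
t 17.82 pos [0.4971 0.3119 0.1633] rotvec to square (units .5rad) [ 0.001  0.004 -0.001] gap 0.0472 gf 29.9 F [-0.6 -0.4 -1.6] q [ 5.180e-01  1.390e-01  1.860e+00 -1.000e-03  1.141e+00 -1.052e+00]
cap top rel z 0.0751 circle [494.3 310.2] 21.4 mean [0.4933 0.3104 0.2385] 5797 [0.4729 0.2905 0.2354] [0.5147 0.3301 0.2406]
t 17.87 pos [0.4974 0.3121 0.1638] rotvec to square (units .5rad) [ 0.002  0.006 -0.001] gap 0.0475 gf 29.9 F [ 0.7  0.3 -1.9] q [ 5.180e-01  1.390e-01  1.859e+00 -1.000e-03  1.140e+00 -1.052e+00]
tool shift units [0.0109 0.0051 0.0545]
cap top rel z 0.0746 circle [494.6 310.4] 21.4 mean [0.4933 0.3106 0.2389] 5882 [0.4732 0.2908 0.2354] [0.5145 0.3304 0.2411]
```

Call:
drive_tool:
  deltas: [0.0044,0.0088,0,0,0,0,-1,0,0,0.02,0,0,0,-1,0,0,0.02,0,0,0,-1,0,0,0.012,0,0,0,-1,0,0,0.008,0,0,0,-1,0,0,0.008,0,0,0,-1,0,0,0.008,0,0,0,-1,0,0,0,0,0,0,-1]

```text
time: 18.58
ee_pos: [0.4945, 0.3171, 0.1254]
ee_rot: [-0.0, 1.0, 0.0, 0.001]
force: [-2.2, 0.8, 7.1]
finger_gap: 0.0471
grasp_force: 29.9
```

```bash
python3 -c "
from h import *
st(); held('wh'); st()
"
```

```text
t 18.58 pos [0.4945 0.3171 0.1254] rotvec to square (units .5rad) [0.002 0.003 0.   ] gap 0.0471 gf 29.9 F [-2.2  0.8  7.1] q [ 0.528  0.175  1.893  0.     1.071 -1.043]
cap top rel z 0.0753 circle [492.  316.1] 21.1 mean [0.4911 0.3161 0.201 ] 5777 [0.4709 0.2961 0.1977] [0.5116 0.336  0.203 ]
t 18.63 pos [0.4944 0.3172 0.1254] rotvec to square (units .5rad) [0.002 0.003 0.   ] gap 0.0472 gf 29.9 F [-3.3  0.7  8. ] q [ 0.528  0.175  1.893  0.     1.071 -1.043]
```

Call:
drive_tool:
  deltas: [0,0,0.006,0,0,0,-1,0,0,0.004,0,0,0,-1,0,0,0,0,0,0,-1,0,0,0,0,0,0,-1,0,0,0,0,0,0,-1,0,0,0,0,0,0,-1,0,0,0,0,0,0,-1,0,0,0,0,0,0,-1,0,0,0,0,0,0,-1,0,0,0,0,0,0,-1,0,0,0,0,0,0,-1,0,0,0,0,0,0,-1]

```text
time: 19.63
ee_pos: [0.495, 0.3182, 0.1245]
ee_rot: [-0.0, 1.0, 0.002, 0.002]
force: [-9.2, 1.1, 25.8]
finger_gap: 0.0474
grasp_force: 30.0
```

```bash
python3 -c "
from h import *
st(); held('wh')
Q=cloud('scene','s6',(.44,.54),(.26,.36),(.06,.09)); 
m=(np.hypot(Q[:,0]-.492,Q[:,1]-.3147)<.043)&(np.hypot(Q[:,0]-.492,Q[:,1]-.3147)>.038);print('pad z',np.percentile(Q[m][:,2],[10,50,90]))
"
```

```text
t 19.63 pos [0.495  0.3182 0.1245] rotvec to square (units .5rad) [0.006 0.007 0.001] gap 0.0474 gf 30.0 F [-9.2  1.1 25.8] q [ 5.280e-01  1.760e-01  1.894e+00  1.000e-03  1.067e+00 -1.043e+00]
cap top rel z 0.0758 circle [492.3 317.5] 21.4 mean [0.4915 0.3175 0.2005] 5776 [0.4711 0.2975 0.1973] [0.5116 0.3376 0.2027]
pad z [0.06541316 0.06896647 0.07220254]
```

Call:
drive_tool:
  deltas: [0,0,0,0,0,0,-1,0,0,0,0,0,0,-1,0,0,0,0,0,0,-1,0,0,0,0,0,0,-1,0,0,0,0,0,0,-1,0,0,0,0,0,0,-1,0,0,-0.01,0,0,0,-1,0,0,-0.03,0,0,0,-1,0,0,-0.06,0,0,0,-1,0,0,-0.07,0,0,0,-1,0,0,-0.07,0,0,0,-1,0,0,-0.07,0,0,0,-1]

```text
time: 20.73
ee_pos: [0.4932, 0.3157, 0.274]
ee_rot: [-0.0, 1.0, -0.001, -0.001]
force: [0.8, -0.1, -2.2]
finger_gap: 0.0473
grasp_force: 30.0
```

Call:
drive_tool:
  deltas: [-0.032,-0.052,0,0,0,0,-1,-0.032,-0.052,0,0,0,0,-1,-0.032,-0.052,0,0,0,0,-1,-0.032,-0.052,0,0,0,0,-1,-0.032,-0.052,0,0,0,0,-1,-0.032,-0.052,0,0,0,0,-1,-0.032,-0.052,0,0,0,0,-1,-0.032,-0.052,0,0,0,0,-1,0,0,0.05,0,0,0,-1,0,0,0.05,0,0,0,-1,0,0,0.05,0,0,0,-1,0,0,0.05,0,0,0,-1]

```text
time: 21.73
ee_pos: [0.6215, 0.1074, 0.1719]
ee_rot: [0.0, 1.0, -0.001, -0.0]
force: [-0.1, -0.0, -1.4]
finger_gap: 0.0472
grasp_force: 30.0
```

```bash
python3 -c "
from h import *
st(); held('wh'); s=read_state()['ee_pos']; st([s[0],s[1],.061])
cap('t5',(.531,-.144),.11,'top')
"
```

```text
t 21.73 pos [0.6215 0.1074 0.1719] rotvec to square (units .5rad) [-0.002 -0.002 -0.001] gap 0.0472 gf 30.0 F [-0.1 -0.  -1.4] q [ 1.320e-01  2.150e-01  1.754e+00 -1.000e-03  1.173e+00 -1.437e+00]
cap top rel z 0.0759 circle [619.1 107.1] 21.3 mean [0.6182 0.107  0.2477] 5783 [0.5978 0.0869 0.2448] [0.6384 0.127  0.2502]
t 21.78 pos [0.6177 0.1071 0.1654] rotvec to square (units .5rad) [-0.005 -0.021 -0.001] gap 0.047 gf 30.0 F [-2.  -0.9 -5.8] q [ 1.330e-01  2.200e-01  1.761e+00 -1.000e-03  1.171e+00 -1.437e+00]
tool shift units [-0.0022  0.0005  0.2088]
top 91 mean [ 0.5308 -0.1438  0.1102] circ [ 530.9 -144.2] 17.9
```

Call:
drive_tool:
  deltas: [0,0,0.05,0,0,0,-1,0,0,0.05,0,0,0,-1,0,0,0.05,0,0,0,-1,0,0,0.03,0,0,0,-1,0,0,0.012,0,0,0,-1,0,0,0,0,0,0,-1,0,0,0,0,0,0,-1]

```text
time: 22.42
ee_pos: [0.6227, 0.1082, 0.0791]
ee_rot: [-0.0, 1.0, -0.0, 0.001]
force: [-0.6, -0.3, -2.2]
finger_gap: 0.0472
grasp_force: 30.0
```

```bash
python3 -c "
from h import *
st(); held('wh'); st()
"
```

```text
t 22.42 pos [0.6227 0.1082 0.0791] rotvec to square (units .5rad) [-0.002  0.003  0.001] gap 0.0472 gf 30.0 F [-0.6 -0.3 -2.2] q [ 1.330e-01  3.020e-01  1.829e+00 -1.000e-03  1.009e+00 -1.437e+00]
cap top rel z 0.0755 circle [619.7 108. ] 21.3 mean [0.6191 0.1078 0.1549] 5820 [0.5984 0.0876 0.1517] [0.6395 0.1277 0.157 ]
t 22.47 pos [0.6233 0.1083 0.0798] rotvec to square (units .5rad) [-0.001  0.006  0.001] gap 0.0469 gf 30.0 F [ 0.1 -0.7 -1.4] q [ 1.330e-01  3.020e-01  1.829e+00 -1.000e-03  1.008e+00 -1.437e+00]
```

Call:
drive_tool:
  deltas: [0,0,0.016,0,0,0,-1,0,0,0.016,0,0,0,-1,0,0,0.01,0,0,0,-1,0,0,0,0,0,0,-1,0,0,0,0,0,0,-1]

```text
time: 22.88
ee_pos: [0.6222, 0.1081, 0.0584]
ee_rot: [-0.0, 1.0, -0.0, 0.0]
force: [-2.7, -1.0, 7.4]
finger_gap: 0.0473
grasp_force: 30.0
```

```bash
python3 -c "
from h import *
st(); held('wh')
"
```

```text
t 22.88 pos [0.6222 0.1081 0.0584] rotvec to square (units .5rad) [-0.002  0.001  0.   ] gap 0.0473 gf 30.0 F [-2.7 -1.   7.4] q [ 1.330e-01  3.250e-01  1.843e+00 -1.000e-03  9.730e-01 -1.437e+00]
cap top rel z 0.076 circle [619.2 107.8] 21.5 mean [0.618  0.1076 0.1347] 5942 [0.5979 0.0876 0.1313] [0.6387 0.1275 0.1368]
```

Call:
drive_tool:
  deltas: [0,0,-0.003,0,0,0,1,0,0,0,0,0,0,1,0,0,0,0,0,0,1,0,0,0,0,0,0,1,0,0,0,0,0,0,1,0,0,0,0,0,0,1,0,0,-0.06,0,0,0,1,0,0,-0.07,0,0,0,1,0,0,-0.07,0,0,0,1,0,0,-0.07,0,0,0,1,0,0,-0.07,0,0,0,1,0,0,-0.04,0,0,0,1]

```text
time: 23.93
ee_pos: [0.6235, 0.1084, 0.2533]
ee_rot: [-0.0, 1.0, -0.0, 0.003]
force: [1.5, -0.0, 0.5]
finger_gap: 0.0881
grasp_force: 0.0
```

Call:
drive_tool:
  deltas: [0.022,-0.062,0,0,0,0,1,0.022,-0.062,0,0,0,0,1,0.022,-0.062,0,0,0,0,1,0.022,-0.062,0,0,0,0,1,0.022,-0.062,0,0,0,0,1,0.022,-0.062,0,0,0,0,1,0.022,-0.062,0,0,0,0,1,0.022,-0.062,0,0,0,0,1,0,0,0,0,0,0,1,0,0,0,0,0,0,1]

```text
time: 24.77
ee_pos: [0.5333, -0.1412, 0.2485]
ee_rot: [0.002, 1.0, -0.0, 0.0]
force: [-0.5, 0.0, -0.0]
finger_gap: 0.0884
grasp_force: 0.0
```

```bash
python3 -c "
from h import *
st(); cap('w7',(.53,-.144),.11); st([.5308,-.1425,.13])
cap('s7',(.62,.108),.134,'scene')
cap('t7',(.62,.108),.134,'top')
"
```

```text
t 24.77 pos [ 0.5333 -0.1412  0.2485] rotvec to square (units .5rad) [-0.002  0.    -0.007] gap 0.0884 gf 0.0 F [-0.5  0.  -0. ] q [-3.040e-01  1.300e-02  1.835e+00 -1.000e-03  1.294e+00 -1.871e+00]
wrist 1020 mean [ 0.5297 -0.143   0.1106] circ [ 530.8 -142.9] 18.0
t 24.82 pos [ 0.5337 -0.1401  0.2485] rotvec to square (units .5rad) [-0.001  0.    -0.003] gap 0.0881 gf 0.0 F [1.  1.5 0.2] q [-0.302  0.013  1.834 -0.     1.294 -1.871]
tool shift units [ 0.0058 -0.0046  0.2371]
scene 158 mean [0.6229 0.104  0.1328] circ [621.4 106.7] 20.9
top 129 mean [0.619  0.1059 0.134 ] circ [620.  105.6] 21.3
```

Call:
drive_tool:
  deltas: [0.0055,-0.004,0.05,0,0,0,1,0,0,0.06,0,0,0,1,0,0,0.06,0,0,0,1,0,0,0.04,0,0,0,1,0,0,0,0,0,0,1,0,0,0,0,0,0,1]

```text
time: 25.42
ee_pos: [0.5305, -0.1404, 0.1424]
ee_rot: [-0.001, 1.0, 0.0, -0.002]
force: [0.3, -0.2, 0.9]
finger_gap: 0.0881
grasp_force: 0.0
```

```bash
python3 -c "
from h import *
cap('w8',(.53,-.144),.11); st([.5308,-.142,.034])
P=world(load('w8')).reshape(-1,3)
for lo,hi in ((-.23,-.17),(-.12,-.05)):
  Q=P[(P[:,0]>.5)&(P[:,0]<.55)&(P[:,1]>lo)&(P[:,1]<hi)&(P[:,2]>.125)&(P[:,2]<.2)]
  print(len(Q),Q.min(0),Q.max(0))
"
```

```text
wrist 2198 mean [ 0.5288 -0.1429  0.1104] circ [ 530.4 -143. ] 18.0
t 25.47 pos [ 0.5318 -0.1411  0.1442] rotvec to square (units .5rad) [-0.002  0.001  0.004] gap 0.0884 gf 0.0 F [0.6 0.2 0.3] q [-3.040e-01  8.900e-02  1.953e+00 -1.000e-03  1.099e+00 -1.876e+00]
tool shift units [ 0.0021 -0.0017  0.2203]
2372 [ 0.51874196 -0.20087481  0.16013265] [ 0.53952968 -0.18426552  0.19996864]
2352 [ 0.51864675 -0.09730676  0.16087838] [ 0.5395161  -0.08044079  0.19999089]
```

Call:
drive_tool:
  deltas: [0.002,-0.003,0.05,0,0,0,1,0,0,0.05,0,0,0,1,0,0,0.05,0,0,0,1,0,0,0.05,0,0,0,1,0,0,0.02,0,0,0,1,0,0,0,0,0,0,1,0,0,0,0,0,0,1,0,0,0,0,0,0,-1,0,0,0,0,0,0,-1,0,0,0,0,0,0,-1,0,0,0,0,0,0,-1,0,0,0,0,0,0,-1]

```text
time: 26.47
ee_pos: [0.5306, -0.1437, 0.0343]
ee_rot: [-0.0, 1.0, -0.001, 0.001]
force: [-0.0, 0.4, 0.4]
finger_gap: 0.0571
grasp_force: 0.0
```

Call:
drive_tool:
  deltas: [0,0,0,0,0,0,-1,0,0,0,0,0,0,-1,0,0,0,0,0,0,-1,0,0,0,0,0,0,-1,0,0,0,0,0,0,-1,0,0,0,0,0,0,-1]

```text
time: 26.97
ee_pos: [0.5301, -0.1434, 0.0336]
ee_rot: [-0.0, 1.0, -0.0, -0.0]
force: [-1.3, 1.1, 1.9]
finger_gap: 0.0413
grasp_force: 30.0
```

```bash
python3 -c "
from h import *
st(); held('wh',off=.075); st([.6030,-.01,.38])
"
```

```text
t 26.97 pos [ 0.5301 -0.1434  0.0336] rotvec to square (units .5rad) [-0.002 -0.     0.   ] gap 0.0413 gf 30.0 F [-1.3  1.1  1.9] q [-3.090e-01  2.180e-01  2.037e+00 -1.000e-03  8.860e-01 -1.879e+00]
cap top rel z 0.077 circle [ 531.8 -137.8] 24.1 mean [ 0.5318 -0.1431  0.1107] 4061 [ 0.5117 -0.1618  0.1076] [ 0.5456 -0.1155  0.1136]
t 27.02 pos [ 0.5301 -0.1435  0.0336] rotvec to square (units .5rad) [-0.002 -0.     0.   ] gap 0.0413 gf 30.0 F [-0.3  0.7  1.5] q [-3.090e-01  2.180e-01  2.037e+00 -1.000e-03  8.860e-01 -1.879e+00]
tool shift units [-0.1458  0.2663 -0.693 ]
```

Call:
drive_tool:
  deltas: [0,0,-0.03,0,0,0,-1,0,0,-0.06,0,0,0,-1,0,0,-0.075,0,0,0,-1,0,0,-0.075,0,0,0,-1,0,0,-0.075,0,0,0,-1,-0.024,0.044,-0.063,0,0,0,-1,-0.024,0.044,-0.063,0,0,0,-1,-0.024,0.044,-0.063,0,0,0,-1,-0.024,0.044,-0.063,0,0,0,-1,-0.024,0.044,-0.063,0,0,0,-1,-0.024,0.044,-0.063,0,0,0,-1,0,0,0,0,0,0,-1]

```text
time: 28.02
ee_pos: [0.606, -0.0076, 0.3872]
ee_rot: [-0.002, 1.0, 0.0, 0.006]
force: [1.3, 0.0, -0.3]
finger_gap: 0.0414
grasp_force: 30.0
```

Call:
drive_tool:
  deltas: [0,0.036,-0.001,-0.1,0,0,-1,0,0.072,-0.0036,-0.2,0,0,-1,0,0.072,-0.0036,-0.2,0,0,-1,0,0.072,-0.0036,-0.2,0,0,-1,0,0.072,-0.0036,-0.2,0,0,-1,0,0.072,-0.0036,-0.2,0,0,-1,0,0.072,-0.0036,-0.2,0,0,-1,0,0.072,-0.0036,-0.2,0,0,-1,0,0.072,-0.0036,-0.2,0,0,-1,0,0.072,-0.0036,-0.2,0,0,-1,0,0.072,-0.0036,-0.2,0,0,-1,0,0.072,-0.0036,-0.2,0,0,-1]

```text
time: 29.02
ee_pos: [0.6023, 0.3181, 0.5915]
ee_rot: [0.001, 0.839, 0.545, -0.001]
force: [0.4, 0.4, -1.8]
finger_gap: 0.0411
grasp_force: 30.0
```

```bash
python3 -c "
from h import *
st()"
```

```text
t 29.02 pos [0.6023 0.3181 0.5915] rotvec to square (units .5rad) [ 2.303 -0.005 -0.006] gap 0.0411 gf 30.0 F [ 0.4  0.4 -1.8] q [-0.058  0.071  1.541  1.149  1.607 -1.629]
```

Remaining to fully inverted is 3.98 units, about 20 rows.

Call:
drive_tool:
  deltas: [0,0.072,-0.0036,-0.2,0,0,-1,0,0.072,-0.0036,-0.2,0,0,-1,0,0.072,-0.0036,-0.2,0,0,-1,0,0.072,-0.0036,-0.2,0,0,-1,0,0.072,-0.0036,-0.2,0,0,-1,0,0.072,-0.0036,-0.2,0,0,-1,0,0.072,-0.0036,-0.2,0,0,-1,0,0.072,-0.0036,-0.2,0,0,-1,0,0.072,-0.0036,-0.2,0,0,-1,0,0.072,-0.0036,-0.2,0,0,-1,0,0.072,-0.0036,-0.2,0,0,-1,0,0.072,-0.0036,-0.2,0,0,-1]

```text
time: 30.02
ee_pos: [0.6036, 0.2448, 0.9926]
ee_rot: [0.002, 0.385, 0.923, -0.0]
force: [0.4, 1.9, -2.0]
finger_gap: 0.0412
grasp_force: 30.0
```

Call:
drive_tool:
  deltas: [0,0.072,-0.0036,-0.2,0,0,-1,0,0.072,-0.0036,-0.2,0,0,-1,0,0.072,-0.0036,-0.2,0,0,-1,0,0.072,-0.0036,-0.2,0,0,-1,0,0.072,-0.0036,-0.2,0,0,-1,0,0.072,-0.0036,-0.2,0,0,-1,0,0.072,-0.0036,-0.2,0,0,-1,0,0.036,-0.001,-0.1,0,0,-1,0,0,0,0,0,0,-1,0,0,0,0,0,0,-1]

```text
time: 30.85
ee_pos: [0.6035, 0.005, 1.0992]
ee_rot: [0.002, 0.022, 1.0, 0.0]
force: [-0.5, 0.2, -2.9]
finger_gap: 0.0411
grasp_force: 30.0
```

```bash
python3 -c "
from h import *
st(); print(R.from_quat(read_state()['ee_rot']).as_matrix().round(3)); snap('wrist','winv3')"
```

```text
t 30.85 pos [0.6035 0.005  1.0992] rotvec to square (units .5rad) [ 6.193e+00  2.000e-03 -1.000e-02] gap 0.0411 gf 30.0 F [-0.5  0.2 -2.9] q [-0.06   0.071  1.537  3.097  1.607 -1.513]
[[-1.    -0.001  0.003]
 [ 0.001 -0.999  0.045]
 [ 0.003  0.045  0.999]]
```

Call:
drive_tool:
  deltas: [0,-0.04,-0.001,0.1,0,0,-1,0,-0.072,-0.0036,0.2,0,0,-1,0,-0.072,-0.0036,0.2,0,0,-1,0,-0.072,-0.0036,0.2,0,0,-1,0,-0.072,-0.0036,0.2,0,0,-1,0,-0.072,-0.0036,0.2,0,0,-1,0,-0.072,-0.0036,0.2,0,0,-1,0,-0.072,-0.0036,0.2,0,0,-1,0,-0.072,-0.0036,0.2,0,0,-1,0,-0.072,-0.0036,0.2,0,0,-1,0,-0.072,-0.0036,0.2,0,0,-1,0,-0.072,-0.0036,0.2,0,0,-1]

```text
time: 31.9
ee_pos: [0.602, 0.3277, 0.8701]
ee_rot: [0.0, 0.565, 0.825, -0.0]
force: [0.1, 0.0, -1.9]
finger_gap: 0.0412
grasp_force: 30.0
```

Call:
drive_tool:
  deltas: [0,-0.072,-0.0036,0.2,0,0,-1,0,-0.072,-0.0036,0.2,0,0,-1,0,-0.072,-0.0036,0.2,0,0,-1,0,-0.072,-0.0036,0.2,0,0,-1,0,-0.072,-0.0036,0.2,0,0,-1,0,-0.072,-0.0036,0.2,0,0,-1,0,-0.072,-0.0036,0.2,0,0,-1,0,-0.072,-0.0036,0.2,0,0,-1,0,-0.072,-0.0036,0.2,0,0,-1,0,-0.072,-0.0036,0.2,0,0,-1,0,-0.072,-0.0036,0.2,0,0,-1,0,-0.072,-0.0036,0.2,0,0,-1]

```text
time: 32.9
ee_pos: [0.6017, 0.2347, 0.4734]
ee_rot: [-0.0, 0.932, 0.362, -0.001]
force: [0.2, 0.5, -2.0]
finger_gap: 0.0409
grasp_force: 30.0
```

```bash
python3 -c "
from h import *
st()"
```

```text
t 32.9 pos [0.6017 0.2347 0.4734] rotvec to square (units .5rad) [ 1.481 -0.003  0.   ] gap 0.0409 gf 30.0 F [ 0.2  0.5 -2. ] q [-0.054  0.07   1.54   0.739  1.579 -1.637]
```

Call:
drive_tool:
  deltas: [0,-0.072,-0.0036,0.2,0,0,-1,0,-0.072,-0.0036,0.2,0,0,-1,0,-0.072,-0.0036,0.2,0,0,-1,0,-0.072,-0.0036,0.2,0,0,-1,0,-0.072,-0.0036,0.2,0,0,-1,0,-0.072,-0.0036,0.2,0,0,-1,0,-0.072,-0.0036,0.2,0,0,-1,0,-0.028,-0.001,0.08,0,0,-1,0,0,0,0,0,0,-1,0,0,0,0,0,0,-1]

```text
time: 33.73
ee_pos: [0.6019, -0.0049, 0.3796]
ee_rot: [-0.0, 1.0, 0.005, -0.0]
force: [-0.7, 0.1, -1.4]
finger_gap: 0.0411
grasp_force: 30.0
```

```bash
python3 -c "
from h import *
st([.4925,.315,.28]); held('wh',.077)"
```

```text
t 33.73 pos [ 0.6019 -0.0049  0.3796] rotvec to square (units .5rad) [ 0.019 -0.002  0.001] gap 0.0411 gf 30.0 F [-0.7  0.1 -1.4] q [-0.055  0.07   1.54   0.01   1.532 -1.627]
tool shift units [0.2183 0.6379 0.2055]
cap top rel z 0.077 circle [ 6.038e+02 -2.000e-01] 23.9 mean [ 0.6037 -0.0053  0.4567] 4041 [ 0.5833 -0.024   0.4536] [0.6174 0.0224 0.4596]
```

Call:
drive_tool:
  deltas: [0,0,0,0.019,0,0,-1,0.022,0.064,0.02,0,0,0,-1,0.022,0.064,0.02,0,0,0,-1,0.022,0.064,0.02,0,0,0,-1,0.022,0.064,0.02,0,0,0,-1,0.022,0.064,0.02,0,0,0,-1,0.022,0.064,0.02,0,0,0,-1,0.022,0.064,0.02,0,0,0,-1,0.022,0.064,0.02,0,0,0,-1,0.022,0.064,0.02,0,0,0,-1,0.022,0.064,0.02,0,0,0,-1,0,0,0,0,0,0,-1]

```text
time: 34.78
ee_pos: [0.4883, 0.3198, 0.2772]
ee_rot: [-0.003, 1.0, 0.001, -0.002]
force: [-0.6, -0.3, -2.1]
finger_gap: 0.0413
grasp_force: 30.0
```

Call:
drive_tool:
  deltas: [0,0,0.05,0,0,0,-1,0,0,0.06,0,0,0,-1,0,0,0.06,0,0,0,-1,0,0,0.05,0,0,0,-1,0,0,0.04,0,0,0,-1,0,0,0,0,0,0,-1,0,0,0,0,0,0,-1]

```text
time: 35.37
ee_pos: [0.4911, 0.3142, 0.1488]
ee_rot: [-0.0, 1.0, -0.001, -0.001]
force: [-0.5, 0.6, -1.9]
finger_gap: 0.0413
grasp_force: 30.0
```

```bash
python3 -c "
from h import *
st(); held('wh',.077); st([.4927,.3157,.113])"
```

```text
t 35.37 pos [0.4911 0.3142 0.1488] rotvec to square (units .5rad) [-0.004 -0.005  0.001] gap 0.0413 gf 30.0 F [-0.5  0.6 -1.9] q [ 0.527  0.148  1.878 -0.     1.119 -1.044]
cap top rel z 0.077 circle [495.3 314.3] 28.5 mean [0.4929 0.3146 0.2259] 4056 [0.4728 0.2862 0.2228] [0.5068 0.3422 0.2288]
t 35.42 pos [0.4923 0.3149 0.1507] rotvec to square (units .5rad) [-0.     0.001  0.   ] gap 0.0408 gf 30.0 F [ 0.8  0.5 -1.3] q [ 0.527  0.147  1.875 -0.     1.119 -1.044]
tool shift units [-0.0007  0.0015  0.0753]
```

Call:
drive_tool:
  deltas: [0,0.0015,0.03,0,0,0,-1,0,0,0.03,0,0,0,-1,0,0,0.015,0,0,0,-1,0,0,0.01,0,0,0,-1,0,0,0.01,0,0,0,-1,0,0,0.008,0,0,0,-1,0,0,0.008,0,0,0,-1,0,0,0,0,0,0,-1,0,0,0,0,0,0,-1]

```text
time: 36.17
ee_pos: [0.4947, 0.3167, 0.1024]
ee_rot: [-0.0, 1.0, 0.001, 0.003]
force: [-9.9, -7.3, 30.9]
finger_gap: 0.0412
grasp_force: 30.0
```

```bash
python3 -c "
from h import *
st(); held('wh',.077)
Q=cloud('scene','s8',(.44,.54),(.26,.36),(.06,.09)); 
r=np.hypot(Q[:,0]-.492,Q[:,1]-.3147);m=(r<.043)&(r>.034);print('pad z',np.percentile(Q[m][:,2],[10,50,90]))"
```

```text
t 36.17 pos [0.4947 0.3167 0.1024] rotvec to square (units .5rad) [0.004 0.012 0.001] gap 0.0412 gf 30.0 F [-9.9 -7.3 30.9] q [ 5.280e-01  1.970e-01  1.915e+00 -1.000e-03  1.024e+00 -1.043e+00]
cap top rel z 0.078 circle [495.4 322.4] 23.7 mean [0.4959 0.3172 0.1804] 4053 [0.4756 0.2986 0.1773] [0.5087 0.3445 0.1833]
pad z [0.06588924 0.06945769 0.07176836]
```

Call:
drive_tool:
  deltas: [0,0,-0.003,0,0,0,-1,0,0,0,0,0,0,-1,0,0,0,0,0,0,-1,0,0,0,0,0,0,-1,0,0,0,0,0,0,-1,0,0,0,0,0,0,-1,0,0,0,0,0,0,-1,0,0,0,0,0,0,-1,0,0,0,0,0,0,-1,0,0,0,0,0,0,-1,0,0,0,0,0,0,-1,0,0,0,0,0,0,-1]

```text
time: 37.27
ee_pos: [0.4945, 0.3166, 0.1025]
ee_rot: [-0.0, 1.0, 0.001, 0.003]
force: [-7.1, -5.6, 23.8]
finger_gap: 0.0409
grasp_force: 30.0
```

Call:
drive_tool:
  deltas: [0,0,0,0,0,0,-1,0,0,0,0,0,0,-1,0,0,0,0,0,0,-1,0,0,0,0,0,0,-1,0,0,-0.01,0,0,0,-1,0,0,-0.03,0,0,0,-1,0,0,-0.06,0,0,0,-1,0,0,-0.07,0,0,0,-1,0,0,-0.07,0,0,0,-1,0,0,-0.07,0,0,0,-1]

```text
time: 38.1
ee_pos: [0.4919, 0.3155, 0.253]
ee_rot: [-0.0, 1.0, -0.0, 0.0]
force: [0.0, -0.2, -1.6]
finger_gap: 0.0411
grasp_force: 30.0
```

Call:
drive_tool:
  deltas: [-0.003,-0.055,0,0,0,0,-1,-0.003,-0.055,0,0,0,0,-1,-0.003,-0.055,0,0,0,0,-1,-0.003,-0.055,0,0,0,0,-1,-0.003,-0.055,0,0,0,0,-1,-0.003,-0.055,0,0,0,0,-1,-0.003,-0.055,0,0,0,0,-1,-0.003,-0.055,0,0,0,0,-1,-0.003,-0.055,0,0,0,0,-1,-0.003,-0.055,0,0,0,0,-1,0,0,0,0,0,0,-1,0,0,0,0,0,0,-1]

```text
time: 39.1
ee_pos: [0.5073, 0.0394, 0.2517]
ee_rot: [0.001, 1.0, -0.0, 0.001]
force: [-0.4, -0.5, -1.2]
finger_gap: 0.0414
grasp_force: 30.0
```

```bash
python3 -c "
from h import *
st(); held('wh',.077); st([.51,.04,.037]); cap('t9',(.62,.106),.134,'top')"
```

```text
t 39.1 pos [0.5073 0.0394 0.2517] rotvec to square (units .5rad) [-0.     0.002 -0.006] gap 0.0414 gf 30.0 F [-0.4 -0.5 -1.2] q [ 0.029 -0.074  1.913 -0.     1.301 -1.539]
cap top rel z 0.078 circle [509.  45.] 23.6 mean [0.5091 0.0401 0.3296] 4031 [0.4891 0.0214 0.3267] [0.5223 0.0673 0.3326]
t 39.15 pos [0.5073 0.0403 0.2516] rotvec to square (units .5rad) [ 0.     0.002 -0.003] gap 0.0411 gf 30.0 F [ 1.1  0.9 -2. ] q [ 0.03  -0.073  1.913  0.     1.301 -1.539]
tool shift units [-0.005  -0.0007  0.4291]
top 91 mean [0.6244 0.1063 0.1337] circ [620.5 106.2] 20.8
```

Call:
drive_tool:
  deltas: [-0.005,0,0.05,0,0,0,-1,0,0,0.06,0,0,0,-1,0,0,0.06,0,0,0,-1,0,0,0.06,0,0,0,-1,0,0,0.06,0,0,0,-1,0,0,0.05,0,0,0,-1,0,0,0.03,0,0,0,-1,0,0,0.01,0,0,0,-1,0,0,0,0,0,0,-1,0,0,0,0,0,0,-1,0,0,0,0,0,0,-1]

```text
time: 40.12
ee_pos: [0.5112, 0.041, 0.0627]
ee_rot: [-0.0, 1.0, -0.0, 0.002]
force: [0.5, -0.2, -2.6]
finger_gap: 0.0409
grasp_force: 30.0
```

```bash
python3 -c "
from h import *
st(); held('wh',.077); st([.51,.04,.035])"
```

```text
t 40.12 pos [0.5112 0.041  0.0627] rotvec to square (units .5rad) [-0.001  0.006  0.002] gap 0.0409 gf 30.0 F [ 0.5 -0.2 -2.6] q [ 3.200e-02  1.120e-01  2.097e+00 -1.000e-03  9.290e-01 -1.540e+00]
cap top rel z 0.078 circle [515.6  41. ] 28.8 mean [0.5128 0.0416 0.1407] 4020 [0.4925 0.013  0.1377] [0.526  0.069  0.1437]
t 40.17 pos [0.5112 0.0408 0.0628] rotvec to square (units .5rad) [-0.001  0.007  0.001] gap 0.0411 gf 30.0 F [-0.2 -0.2 -1.7] q [ 3.100e-02  1.120e-01  2.097e+00 -1.000e-03  9.290e-01 -1.540e+00]
tool shift units [ 0.0026 -0.0017  0.0556]
```

Call:
drive_tool:
  deltas: [0,0,0.02,0,0,0,-1,0,0,0.02,0,0,0,-1,0,0,0.01,0,0,0,-1,0,0,0.005,0,0,0,-1,0,0,0,0,0,0,-1,0,0,0,0,0,0,-1]

```text
time: 40.67
ee_pos: [0.5093, 0.0402, 0.036]
ee_rot: [-0.0, 1.0, -0.0, -0.001]
force: [-10.4, -1.4, 23.1]
finger_gap: 0.0408
grasp_force: 30.0
```

```bash
python3 -c "
from h import *
st()"
```

```text
t 40.67 pos [0.5093 0.0402 0.036 ] rotvec to square (units .5rad) [-0.002 -0.003  0.   ] gap 0.0408 gf 30.0 F [-10.4  -1.4  23.1] q [ 3.100e-02  1.500e-01  2.115e+00 -1.000e-03  8.790e-01 -1.540e+00]
```

Call:
drive_tool:
  deltas: [0,0,-0.008,0,0,0,-1,0,0,0,0,0,0,1,0,0,0,0,0,0,1,0,0,0,0,0,0,1,0,0,0,0,0,0,1,0,0,0,0,0,0,1,0,0,-0.05,0,0,0,1,0,0,-0.07,0,0,0,1,0,0,-0.08,0,0,0,1,0,0,-0.08,0,0,0,1,0,0,-0.08,0,0,0,1,0,0,-0.07,0,0,0,1]

```text
time: 41.67
ee_pos: [0.5097, 0.0406, 0.2551]
ee_rot: [-0.0, 1.0, -0.0, 0.001]
force: [0.2, 0.4, 0.3]
finger_gap: 0.0882
grasp_force: 0.0
```

Call:
drive_tool:
  deltas: [-0.013,0.075,0,0,0,0,-1,-0.013,0.075,0,0,0,0,-1,-0.013,0.075,0,0,0,0,-1,-0.013,0.075,0,0,0,0,-1,-0.013,0.075,0,0,0,0,-1,-0.013,0.075,0,0,0,0,-1,-0.013,0.075,0,0,0,0,-1,-0.013,0.075,0,0,0,0,-1,-0.013,0.075,0,0,0,0,-1,-0.013,0.075,0,0,0,0,-1,0,0,0,0,0,0,-1,0,0,0,0,0,0,-1]

```text
time: 42.67
ee_pos: [0.5739, 0.4172, 0.2505]
ee_rot: [-0.002, 1.0, -0.001, -0.001]
force: [-0.3, 0.1, 0.3]
finger_gap: 0.0098
grasp_force: 0.0
```

```bash
python3 -c "
from h import *
st([.57,.416,.077]); cap('t10',(.62,.106),.134,'top'); cap('t11',(.51,.04),.114,'top')"
```

```text
t 42.67 pos [0.5739 0.4172 0.2505] rotvec to square (units .5rad) [-0.004 -0.004  0.006] gap 0.0098 gf 0.0 F [-0.3  0.1  0.3] q [ 5.940e-01  3.150e-01  1.483e+00 -1.000e-03  1.346e+00 -9.800e-01]
tool shift units [ 0.0072 -0.0018  0.3471]
top 127 mean [0.619  0.106  0.1338] circ [619.8 106.1] 20.7
top 91 mean [0.509  0.0382 0.1133] circ [509.3  38.4] 17.7
```

Call:
drive_tool:
  deltas: [0,0,0.06,0,0,0,-1,0,0,0.07,0,0,0,-1,0,0,0.07,0,0,0,-1,0,0,0.07,0,0,0,-1,0,0,0.05,0,0,0,-1,0,0,0.025,0,0,0,-1,0,0,0,0,0,0,-1,0,0,0,0,0,0,-1]

```text
time: 43.43
ee_pos: [0.5748, 0.4145, 0.0804]
ee_rot: [0.0, 1.0, -0.0, -0.0]
force: [-1.1, 0.1, 1.3]
finger_gap: 0.0003
grasp_force: 0.0
```

```bash
python3 -c "
from h import *
st([.4975,.4175,.077]); tip()"
```

```text
t 43.43 pos [0.5748 0.4145 0.0804] rotvec to square (units .5rad) [-0.001 -0.    -0.002] gap 0.0003 gf 0.0 F [-1.1  0.1  1.3] q [ 5.900e-01  4.330e-01  1.647e+00 -1.000e-03  1.062e+00 -9.800e-01]
tool shift units [0.1546 0.006  0.0067]
225 [[598.0, 409.0, 1.0], [597.0, 420.0, 1.0]]
229 [[601.0, 409.0, 0.0], [602.0, 420.0, -0.0]]
233 [[605.0, 409.0, -0.0], [605.0, 420.0, 0.0]]
237 [[608.0, 409.0, 1.0], [608.0, 420.0, 2.0]]
241 [[565.0, 411.0, 102.0], [566.0, 418.0, 102.0]]
245 [[566.0, 411.0, 106.0], [565.0, 417.0, 107.0]]
249 [[566.0, 411.0, 111.0], [566.0, 417.0, 111.0]]
253 [[566.0, 411.0, 115.0], [566.0, 417.0, 115.0]]
257 [[565.0, 411.0, 120.0], [566.0, 417.0, 119.0]]
261 [[565.0, 411.0, 123.0], [565.0, 417.0, 123.0]]
```

Tip at z≈0.101. Lower 5 mm and push towards -X.

Call:
drive_tool:
  deltas: [0,0.002,0.01,0,0,0,-1,0.025,0.002,0,0,0,0,-1,0.025,0.002,0,0,0,0,-1,0.025,0,0,0,0,0,-1,0.025,0,0,0,0,0,-1,0.025,0,0,0,0,0,-1,0.02,0,0,0,0,0,-1,0.012,0,0,0,0,0,-1,0.008,0,0,0,0,0,-1,0,0,0,0,0,0,-1,0,0,0,0,0,0,-1]

```text
time: 44.4
ee_pos: [0.4947, 0.419, 0.076]
ee_rot: [-0.001, 1.0, 0.001, 0.003]
force: [9.0, 0.3, 0.6]
finger_gap: 0.0006
grasp_force: 4.0
```

```bash
python3 -c "
from h import *
st()"
```

```text
t 44.4 pos [0.4947 0.419  0.076 ] rotvec to square (units .5rad) [0.003 0.013 0.002] gap 0.0006 gf 4.0 F [9.  0.3 0.6] q [ 0.666  0.33   1.798 -0.004  1.007 -0.904]
```

Call:
drive_tool:
  deltas: [0.006,0,0,0,0,0,-1,0,0,0,0,0,0,-1,-0.03,0,0,0,0,0,-1,-0.04,0,0,0,0,0,-1,0,0,-0.07,0,0,0,-1,0,0,-0.07,0,0,0,-1,0,0,-0.07,0,0,0,-1,0,0,-0.07,0,0,0,-1,0,0,-0.05,0,0,0,-1,0,0,0,0,0,0,-1,0,0,0,0,0,0,-1]

```text
time: 45.32
ee_pos: [0.5239, 0.4191, 0.2415]
ee_rot: [-0.0, 1.0, 0.001, 0.001]
force: [-1.0, -0.3, -0.2]
finger_gap: 0.0005
grasp_force: 0.0
```

```bash
python3 -c "
from h import *
st()
Q=cloud('scene','fin',(.44,.56),(.38,.46),(.09,.13)); print(len(Q),Q.mean(0),Q.max(0),Q.min(0))"
```

```text
t 45.32 pos [0.5239 0.4191 0.2415] rotvec to square (units .5rad) [0.002 0.004 0.001] gap 0.0005 gf 0.0 F [-1.  -0.3 -0.2] q [ 0.638  0.243  1.59  -0.     1.306 -0.934]
40 [0.47934971 0.4175114  0.10752225] [0.4906489  0.42604368 0.12040619] [0.46553538 0.40978727 0.09004454]
```

View pics/fin.png

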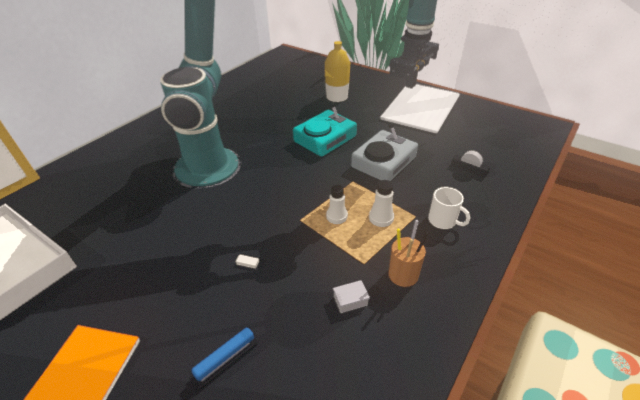

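The final view shows both bottles upright on the mat at (337,203) and (381,203), the switch leaning back to off at (396,137), and the other things where they were. Handing in.

```bash
python3 -c "
from cell import *
print(sign_off())"
```

```text
the job is handed in; nothing more can be done
None
```

I mixed bottle2, then bottle3 (bottle1 was absent) and stood both upright on the cork mat; the mixer is off again, nothing else looks moved in the last picture, and the job is handed in, though the hand-in gave no verdict.

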